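Carry a freshly finished bowl on a lifter to the drying cabinet

ROBOT

A 7-joint arm with a two-finger parallel gripper is mounted at the origin on a cart in front of the work surface, level with it; the furniture and walls round the work are solid. World frame = base frame: x ahead of the robot, y to its left, z up, the work surface at z = 0. Lengths are in m, angles in rad, forces in N, time in s.
With the tool pointing down it reaches from about 0.4 to 0.85 m from the base axis. Payload 4.5 kg.
Tool frame: the origin (TCP) lies between the finger pads; the fingertips stand r.tip_reach ahead of it and the grasp point (between the pads) lies 11 mm behind it (r.tip_reach is the distance from the TCP to the fingertips, in m); z points along the fingers, y is the line along which they close (so a half turn about z gives the same grasp; the last joint's range is limited). The gripper opens to 88 mm and grips with 3 to 60 N. Pads are 18 mm wide; open, the fingers measure 123 mm over their backs; the gripper's body (75 mm by 187 mm) begins 45 mm behind the grasp point.
Start: joints at [-1.209, 0.689, -0.195, 1.565, 0.157, 0.902, -0.215], TCP at [0.201, 0.592, 0.247] pointing down, gripper open.
Joint ranges: [-3.01, 3.01], [-0.46, 2.08], [-1.47, 1.51], [0.13, 2.56], [-1, 4.14], [0.04, 2.09], [-2.66, 2.66]. Speed limits (rad/s): [2.57, 2.57, 3.14, 3.14, 3.14, 3.14, 3.14].

INTERFACE

Orientations are given as a unit quaternion [x, y, z, w].
In Python, from plant import r, vision, workorder gives the robot as it stands.
- The arm moves only by the tool drive_tool, never from a script. Its argument "targets" is a list of rows, each an object of numbers: "tx", "ty", "tz": the shift along the world's x, y, z in units of 0.03 m (1.0 is 0.03 m); "wx", "wy", "wz": the turn, a rotation vector about the world's x, y, z in units of 60 degrees (1.0 is 60 degrees); "claw": the opening, from -1 (shut) to 1 (fully open). A call has exactly 8 rows; each row shifts and turns the commanded pose from where the row before left it; what a row does not reach is not made up. A row lasts 1/10 s, in which the tool goes at most 50 mm and 8.59 degrees, less where a joint would pass 70% of its speed; a pose out of reach is approached as far as the arm can. A call with a number of a shift or a turn outside -1 to 1 is refused whole. A call with a gripper value outside its range is refused whole. The fingers move at their own pace and stop on an object; "force" is the grip in N (left out, the last holds). Time passes only in rows, so rows that do not move let the fingers close, or fill a call up. It gives the time, the measured TCP pose, the force, the opening and the grip force at its end, in the units of the state.
- r.get_state(): the state, without advancing time (a new reading comes with each control period).
- vision.snapshot(name): name is "scene" or "side" or "wrist"; returns a dict with "image" (480x640x3 uint8, blue, green, red), "range_z" (480x640 float32, m along the optical axis (not along the pixel's ray), 0 where there is no reading), "K" (3x3 intrinsics, pixels), "dist" ([k1, k2, p1, p2, k3] as OpenCV has them; the pictures are not rectified), "cam_to_world" (4x4, takes a point from camera to world coordinates). Camera axes: x right, y up, looking along -z (the intrinsics and any distortion apply to the point x, -y, -z); pixel columns grow to the right and rows downward; lengths in m; the calibration is good to about 2 mm. A picture is of the moment at which its call begins.
- workorder.finish_job(): hands the job in; it is judged then, once.
The state is a dict: "clock": time; "q": joint angles; "qd": joint speeds; "joint_torque": joint torques, N m; "tool_pos": TCP position; "eef_rot": TCP orientation; "contact_force": force on the tool from outside, world axes, zero at the start; "moment": the same for the moment, N m; "opening": opening from 0.0 (shut) to 1.0 (fully open); "finger_force": force on a finger pad.
Only numpy, scipy, OpenCV 4.12 (cv2) and the standard library are available. Lean on these libraries where they do the work, as an engineer would, in place of code of your own. Each camera call takes 0.05 s, during which the arm holds its last target. There are 200 camera calls.

TASK

The walnut bowl on the finishing stand has a fresh finish, so neither the gripper nor the arm may touch it: slide the lifter's blade under it between the stand's rails and carry it on the blade, level, to the pulled-out tray of the drying cabinet. Leave it standing centred on the tray's two rails, put the lifter down flat on the bench and push the loaded tray fully home. Leave the wax tin and the sanding block where they are.

Things in the scene. Friction and masses are not known exactly. Their poses are not given: they have to be found in the camera images.
- bowl: Turned walnut bowl, 109 mm across its rim, 48 mm high, about 0.11 kg, standing upright on the stand's two rails. Flat round foot 60 mm across. Origin: centre of the foot's underside; z up. Its yaw means nothing. (Beside the work a tall wood lathe fills the bench where x is over 0.63 and y over 0.2, and its 10 mm thick black cord lies on the bench near y 0.2.)
- stand_seat (a point): Finishing stand, fixed: a plywood base 110 x 90 x 12 mm with two light wooden rails, each 14 mm wide and 90 mm long, running along this point's y. They leave a 36 mm wide channel open at both ends; channel floor 30 mm below the rail tops. This point lies midway between the rails, level with their tops, 42 mm above the bench. z up.
- lifter_grip (a point): Centre of the lifter's dark wooden bar handle: 24 mm wide (along x), 110 mm long (along y), 26 mm high, 58 mm above the lifter's flat underside; z up. The blade points along -y; its tip lies 175 mm from this point along -y.
- lifter: Lifter, 0.35 kg, flat on the bench; origin on its underside below the handle's centre. Aluminium blade 24 mm wide, 4 mm thick, tip at y -175 mm; flat dark steel heel 50 mm wide, 4 mm thick, from y -50 to +90 mm, undersides level; 20 mm thick counterweight at its rear end (balances 25 mm behind the handle's centre when empty). Two 12 mm posts at y +-42 mm carry the wooden bar handle, 45 to 71 mm above the underside.
- tray_seat (a point): Place for the bowl on the pulled-out tray: midway between its two rails (sizes and 36 mm channel as on the stand, along this point's y), level with their tops, 88 mm above the bench; tray floor 28 mm below. x points the way the tray closes, z up; moves with the tray. No side walls; the grey front panel's inner face is 78 mm from here along -x, 164 mm wide, its top 42 mm above here.
- tray_handle (a point): Centre of the 100 mm long steel bar handle (along y) on the tray's front panel, 35 mm in front of the panel and 104 mm above the bench; same axes as tray_seat, moves with the tray. Push it along +x to shut the tray.
- tray (a joint): How far the tray is pulled out of the drying cabinet, in m: 0 fully home, 0.17 fully out; it starts 0.152 to 0.165 out and stays where it is left (about 2 N to slide).
- cabinet: Blue drying cabinet, fixed, 180 mm deep (x), 176 mm wide (y), 165 mm high; origin at the centre of its underside; its open front faces -x. Opening 164 mm wide, up to 153 mm above the bench. The tray slides out of it along -x.
- wax: Round red and white wax tin, 78 mm across, 31 mm high, loose; origin at the centre of its underside. A bystander.
- sander: Black sanding block with a wooden underside, 62 x 100 x 28 mm, loose; origin at the centre of its underside. A bystander.
Things that resemble listed ones, but are neither listed nor needed, are in the scene too. Leave any yellow look-alike of the bowl alone.

How it is judged:
By the outcome, as a careful person would: the job done as asked, in the order asked, and still so for the second after the job is handed in, with the robot touching nothing.
It also fails if it takes over 72 s, if anything falls off the work surface, if the arm or the gripper's body presses on something with over 40 N, if the wrist force passes 120 N, or if a joint passes its speed limit or range.

## Working session

There is one attempt and no reset: what is moved stays moved. The work goes in short steps, Python scripts to look and compute and a tool call to move; the robot and the scene stay as the last step left them, time stands still between calls to the robot, and variables do not carry over. Pictures are saved under pics/ and viewed, at most 10 in all, crops included, and the job is handed in when it is done.

Besides the shell and the picture viewer there is one more tool, called after "Request:" in YAML: its name, and indented under it one key for each argument. drive_tool: Moves the arm, as the interface text tells. Its arguments: {"type":"object","properties":{"targets":{"type":"array","items":{"type":"object","properties":{"tx":{"type":"number"},"ty":{"type":"number"},"tz":{"type":"number"},"wx":{"type":"number"},"wy":{"type":"number"},"wz":{"type":"number"},"claw":{"type":"number"}}}},"force":{"type":"number"}},"required":["targets"]}

```bash
ls; mkdir -p pics; cat > h.py <<'E'
import numpy as np, cv2, pickle
from plant import r, vision, workorder
def snap(n,f):
    s=vision.snapshot(n); pickle.dump(s,open(f'pics/{f}.pkl','wb')); cv2.imwrite(f'pics/{f}.png',s['image']); return s
def load(f): return pickle.load(open(f'pics/{f}.pkl','rb'))
def rays(s,px):
    u=cv2.undistortPoints(np.float64(px).reshape(-1,1,2),s['K'],np.float64(s['dist'])).reshape(-1,2)
    d=np.c_[u[:,0],-u[:,1],-np.ones(len(u))]
    return s['cam_to_world'][:3,3], d@s['cam_to_world'][:3,:3].T
def onplane(s,px,z):
    o,d=rays(s,px); return o+d*((z-o[2])/d[:,2])[:,None]
def cloud(s,mask):
    v,u=np.nonzero(mask&(s['range_z']>0)); o,d=rays(s,np.c_[u,v]); return o+d*s['range_z'][v,u][:,None], np.c_[u,v]
E
python3 - <<'E'
from h import *
print(r.tip_reach, r.get_state())
a=snap('scene','sc0'); b=snap('side','si0')
for s in(a,b): print(s['cam_to_world'].round(3).tolist(),s['K'].tolist(),s['dist'])
E
```

```text
pics
0.008 {'clock': 0.0, 'q': array([-1.20921103,  0.68995831, -0.19452548,  1.56632408,  0.15734027,
        0.90251755, -0.21511402]), 'qd': array([-7.50149883e-04,  1.39614894e-03, -1.78788704e-03, -1.17987684e-04,
       -1.34814315e-04,  1.12757910e-05, -5.61750937e-04]), 'joint_torque': array([-1.20919799e-04, -5.27554142e+01, -1.26697250e+00, -1.53422338e+01,
       -5.26546058e-02,  6.53081835e-03,  1.71335255e-04]), 'tool_pos': array([0.20107074, 0.59112831, 0.24593167]), 'eef_rot': array([ 1.63109638e-01,  9.86607534e-01, -9.02737400e-04, -6.81574013e-05]), 'contact_force': array([-0.46285344,  0.54940776,  0.15063121]), 'moment': array([-0.02933487,  0.02838739, -0.01024056]), 'finger_force': 0.0, 'opening': 0.9960625073129272}
[[0.325, 0.741, -0.588, -0.2], [-0.946, 0.251, -0.206, -0.42], [-0.005, 0.623, 0.782, 1.13], [0.0, 0.0, 0.0, 1.0]] [[603.9430120664595, 0.0, 317.42344950292835], [0.0, 603.9430120664595, 250.33777635484108], [0.0, 0.0, 1.0]] [-0.03460348  0.          0.          0.          0.        ]
[[-0.957, -0.147, 0.249, 0.852], [0.289, -0.529, 0.798, 0.715], [0.014, 0.836, 0.548, 0.694], [0.0, 0.0, 0.0, 1.0]] [[578.5502960651041, 0.0, 329.204297751949], [0.0, 578.5502960651041, 249.2165651865361], [0.0, 0.0, 1.0]] [-0.07294403  0.          0.          0.          0.        ]
```

View pics/sc0.png

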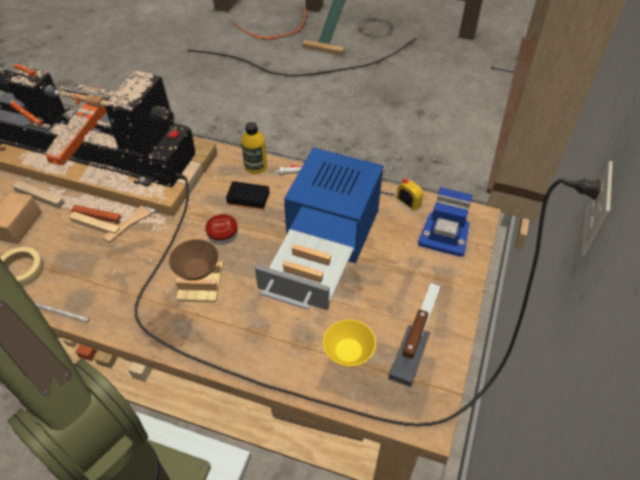

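View pics/si0.png

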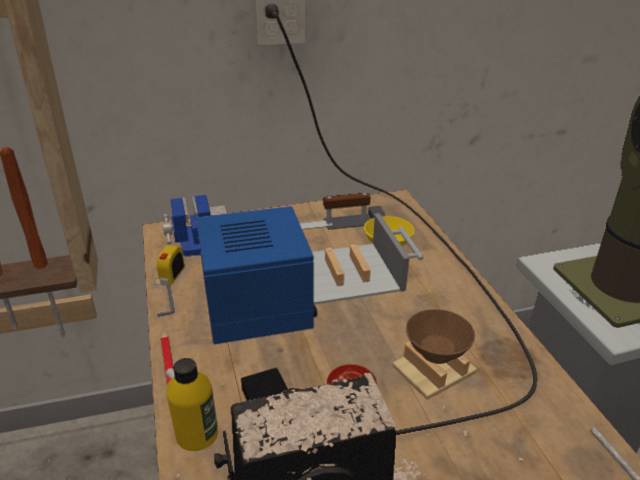

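The walnut bowl is at scene px (193,262) and side px (440,338); its yellow look-alike is at scene (349,345). The only lifter is at scene (418,335), with a brown handle and the blade tip at (432,288). The tray rails are at scene (310,255) and (303,270), with the tray handle at about (290,297). The stand rails are near (197,292), and the orange/yellow roll at (20,265) and the wax tin at (222,227) are not targets. Next I'll build a top-down map from depth.

```bash
python3 - <<'E'
from h import *
im=np.zeros((600,800,3),np.uint8); zb=np.full((600,800),-1.)
for f in('sc0','si0'):
    s=load(f); P,uv=cloud(s,np.ones((480,640),bool))
    c=s['image'][uv[:,1],uv[:,0]]
    k=(P[:,0]>.25)&(P[:,0]<.95)&(abs(P[:,1])<.5)&(P[:,2]>-.02)&(P[:,2]<.3); P=P[k];c=c[k]
    # u: y from .5 ->-.5 ; v: x .95->.25 ; 800px/m
    u=((.5-P[:,1])*800).astype(int).clip(0,799); v=((.95-P[:,0])*800).astype(int).clip(0,599)
    o=np.argsort(P[:,2])
    for i in o:
        for du in(0,1):
            for dv in (0,1):
                a,b=min(v[i]+dv,599),min(u[i]+du,799)
                if P[i,2]>zb[a,b]: zb[a,b]=P[i,2]; im[a,b]=c[i]
    hsv=cv2.cvtColor(s['image'],cv2.COLOR_BGR2HSV)[uv[k][:,1],uv[k][:,0]]
    def rep(n,m):
        Q=P[m]
        if len(Q)<10: print(f,n,len(Q));return
        (cx,cy),(w,h),a=cv2.minAreaRect(Q[:,:2].astype(np.float32))
        mu=Q[:,:2].mean(0); U=np.linalg.svd(Q[:,:2]-mu,full_matrices=False)[2][0]
        print(f,n,len(Q),'c',round(cx,4),round(cy,4),'wh',round(w,3),round(h,3),round(a,1),'mean',mu.round(4),'axis',U.round(3),'z',np.percentile(Q[:,2],[5,50,95]).round(3))
    x,y,z=P.T; sat=hsv[:,1].astype(int); val=hsv[:,2].astype(int);hue=hsv[:,0].astype(int)
    reg=(y<-.15)
    rep('handle',reg&(x<.75)&(z>.06)&(z<.08)&(y<-.2)&(hue<15)&(sat>80))
    rep('tray rails',(abs(y+.05)<.15)&(z>.083)&(z<.095)&(x<.75)&(x>.35)&(sat>60)&(hue<25)&(val>120))
    rep('stand rails',(y>.03)&(y<.25)&(z>.036)&(z<.047)&(x<.75)&(x>.35)&(sat>40)&(hue<27)&(val>150))
    rep('bowl rim',(y>.0)&(y<.25)&(z>.085)&(z<.095)&(x<.6)&(x>.35)&(hue<25)&(val<150))
    rep('cab',(z>.155)&(z<.175)&(hue>100)&(hue<130)&(sat>120))
    rep('blade',(y<-.2)&(z<.02)&(z>-.01)&(sat<40)&(x>.45)&(x<.7)&(val>110))
cv2.imwrite('pics/top.png',im)
E
```

```text
sc0 handle 466 c 0.461 -0.3967 wh 0.023 0.111 86.3 mean [ 0.4565 -0.3965] axis [-0.999  0.052] z [0.064 0.069 0.072]
sc0 tray rails 472 c 0.5191 -0.0484 wh 0.104 0.277 17.1 mean [ 0.5467 -0.1213] axis [ 0.24  -0.971] z [0.083 0.086 0.09 ]
sc0 stand rails 172 c 0.4584 0.0887 wh 0.053 0.107 47.0 mean [0.4514 0.0941] axis [ 0.432 -0.902] z [0.037 0.04  0.045]
sc0 bowl rim 264 c 0.4742 0.1047 wh 0.111 0.108 60.6 mean [0.4793 0.1088] axis [-0.79  -0.613] z [0.085 0.088 0.091]
sc0 cab 4475 c 0.7349 0.0807 wh 0.612 0.184 87.3 mean [ 0.7182 -0.1389] axis [-1.     0.029] z [0.159 0.163 0.167]
sc0 blade 303 c 0.6171 -0.3374 wh 0.25 0.119 57.0 mean [ 0.5981 -0.4051] axis [-0.995 -0.104] z [-0.001  0.003  0.006]
si0 handle 345 c 0.4662 -0.3943 wh 0.029 0.109 85.7 mean [ 0.4679 -0.391 ] axis [ 0.998 -0.071] z [0.061 0.068 0.072]
si0 tray rails 426 c 0.523 -0.0305 wh 0.101 0.315 20.8 mean [ 0.5505 -0.1193] axis [-0.482  0.876] z [0.084 0.087 0.089]
si0 stand rails 250 c 0.4758 0.1036 wh 0.064 0.091 18.2 mean [0.4868 0.1213] axis [-0.738  0.675] z [0.04  0.042 0.043]
si0 bowl rim 547 c 0.4761 0.1055 wh 0.11 0.107 62.2 mean [0.4716 0.1044] axis [0.643 0.766] z [0.085 0.088 0.091]
si0 cab 5912 c 0.7292 -0.1351 wh 0.181 0.179 87.7 mean [ 0.7315 -0.1216] axis [0.002 1.   ] z [0.161 0.164 0.166]
si0 blade 161 c 0.5393 -0.3698 wh 0.096 0.2 20.6 mean [ 0.5405 -0.4002] axis [-0.905  0.425] z [0.    0.003 0.005]
```

View pics/top.png

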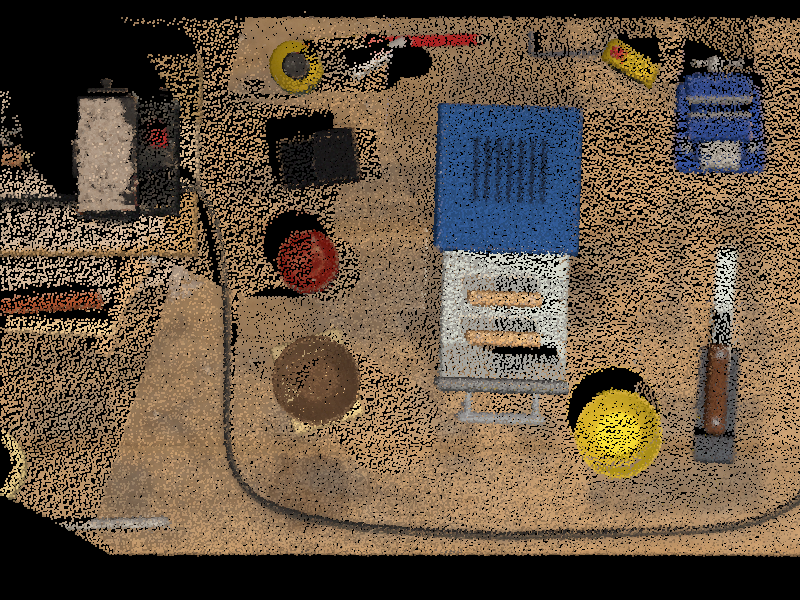

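Stand seat is at about (0.475,0.105), with its channel running along (0.31,-0.95). Tray seat is at about (0.552,-0.133). The lifter grip is at about (0.463,-0.395) with the blade direction about -4°. 

My plan is to enter both channels from the +y side with the blade pointing roughly -y, holding the heel above the cord. First I move over to the lifter.

Request:
drive_tool:
  targets:
    - {"tx": 1, "ty": -1}
    - {"tx": 1, "ty": -1}
    - {"tx": 1, "ty": -1}
    - {"tx": 1, "ty": -1}
    - {"tx": 1, "ty": -1}
    - {"tx": 1, "ty": -1}
    - {"tx": 1, "ty": -1}
    - {"tx": 1, "ty": -1}

```text
validation failed for argument at $.ta...
```

Request:
drive_tool:
  targets:
    - {"ty": -1}
    - {"ty": -1}
    - {"ty": -1}
    - {"ty": -1}
    - {"ty": -1}
    - {"ty": -1}
    - {"ty": -1}
    - {"ty": -1}

```text
validation failed for argument at $.ta...
```

Request:
drive_tool:
  targets:
    - {"ty": -1}
    - {"ty": -1}
    - {"ty": -1}
    - {"ty": -1}
    - {"ty": -1, "wz": 0.06}
    - {"ty": -1, "wz": 0.06}
    - {"ty": -1, "wz": 0.06}
    - {"ty": -1, "wz": 0.06}

```text
validation failed for argument at $.ta...
```

Request:
drive_tool:
  targets:
    - {"ty": -1}
    - {"ty": -1}
    - {"ty": -1}
    - {"ty": -1}
    - {"ty": -1}
    - {"ty": -1}
    - {"ty": -1, "claw": 0.3}
    - {"ty": -1}

```text
validation failed for argument at $.ta...
```

Request:
drive_tool:
  targets:
    - {"tx": 1, "ty": -1, "tz": 0, "wx": 0, "wy": 0, "wz": 0, "claw": 1}
    - {"tx": 1, "ty": -1, "tz": 0, "wx": 0, "wy": 0, "wz": 0, "claw": 1}
    - {"tx": 1, "ty": -1, "tz": 0, "wx": 0, "wy": 0, "wz": 0, "claw": 1}
    - {"tx": 1, "ty": -1, "tz": 0, "wx": 0, "wy": 0, "wz": 0, "claw": 1}
    - {"tx": 1, "ty": -1, "tz": 0, "wx": 0, "wy": 0, "wz": 0, "claw": 1}
    - {"tx": 1, "ty": -1, "tz": 0, "wx": 0, "wy": 0, "wz": 0, "claw": 1}
    - {"tx": 1, "ty": -1, "tz": 0, "wx": 0, "wy": 0, "wz": 0, "claw": 1}
    - {"tx": 1, "ty": -1, "tz": 0, "wx": 0, "wy": 0, "wz": 0, "claw": 1}

```text
clock: 0.9
tool_pos: [0.4421, 0.3502, 0.2465]
eef_rot: [0.163, 0.987, -0.0, -0.0]
contact_force: [1.3, 0.4, 0.3]
opening: 1.0
finger_force: 0.0
```

Request:
drive_tool:
  targets:
    - {"tx": 0, "ty": -1, "tz": 0, "wx": 0, "wy": 0, "wz": 0, "claw": 1}
    - {"tx": 0, "ty": -1, "tz": 0, "wx": 0, "wy": 0, "wz": 0, "claw": 1}
    - {"tx": 0, "ty": -1, "tz": 0, "wx": 0, "wy": 0, "wz": 0, "claw": 1}
    - {"tx": 0, "ty": -1, "tz": 0, "wx": 0, "wy": 0, "wz": 0, "claw": 1}
    - {"tx": 0, "ty": -1, "tz": 0, "wx": 0, "wy": 0, "wz": 0, "claw": 1}
    - {"tx": 0, "ty": -1, "tz": 0, "wx": 0, "wy": 0, "wz": 0, "claw": 1}
    - {"tx": 0, "ty": -1, "tz": 0, "wx": 0, "wy": 0, "wz": 0, "claw": 1}
    - {"tx": 0, "ty": -1, "tz": 0, "wx": 0, "wy": 0, "wz": 0, "claw": 1}

```text
clock: 1.7
tool_pos: [0.4409, 0.1105, 0.2466]
eef_rot: [0.163, 0.987, -0.0, -0.0]
contact_force: [-0.3, -1.3, -1.0]
opening: 0.999
finger_force: 0.0
```

Request:
drive_tool:
  targets:
    - {"tx": 0, "ty": -1, "tz": 0, "wx": 0, "wy": 0, "wz": 0, "claw": 1}
    - {"tx": 0, "ty": -1, "tz": 0, "wx": 0, "wy": 0, "wz": 0, "claw": 1}
    - {"tx": 0, "ty": -1, "tz": 0, "wx": 0, "wy": 0, "wz": 0, "claw": 1}
    - {"tx": 0, "ty": -1, "tz": 0, "wx": 0, "wy": 0, "wz": 0, "claw": 1}
    - {"tx": 0, "ty": -1, "tz": 0, "wx": 0, "wy": 0, "wz": 0.06, "claw": 1}
    - {"tx": 0, "ty": -1, "tz": 0, "wx": 0, "wy": 0, "wz": 0.06, "claw": 1}
    - {"tx": 0, "ty": -1, "tz": 0, "wx": 0, "wy": 0, "wz": 0.06, "claw": 1}
    - {"tx": 0, "ty": -1, "tz": 0, "wx": 0, "wy": 0, "wz": 0.06, "claw": 1}

```text
clock: 2.5
tool_pos: [0.4409, -0.1295, 0.2466]
eef_rot: [0.037, 0.999, 0.0, -0.0]
contact_force: [0.5, -0.0, -1.2]
opening: 0.999
finger_force: 0.0
```

Request:
drive_tool:
  targets:
    - {"tx": 0, "ty": -1, "tz": 0, "wx": 0, "wy": 0, "wz": 0, "claw": 1}
    - {"tx": 0, "ty": -1, "tz": 0, "wx": 0, "wy": 0, "wz": 0, "claw": 1}
    - {"tx": 0, "ty": -1, "tz": 0, "wx": 0, "wy": 0, "wz": 0, "claw": 1}
    - {"tx": 0, "ty": -1, "tz": 0, "wx": 0, "wy": 0, "wz": 0, "claw": 1}
    - {"tx": 0, "ty": -1, "tz": 0, "wx": 0, "wy": 0, "wz": 0, "claw": 1}
    - {"tx": 0, "ty": -1, "tz": 0, "wx": 0, "wy": 0, "wz": 0, "claw": 0.4}
    - {"tx": 0, "ty": -1, "tz": 0, "wx": 0, "wy": 0, "wz": 0, "claw": 0.4}
    - {"tx": 0, "ty": -1, "tz": 0, "wx": 0, "wy": 0, "wz": 0, "claw": 0.4}

```text
clock: 3.3
tool_pos: [0.4407, -0.3694, 0.2464]
eef_rot: [0.038, 0.999, 0.0, -0.0]
contact_force: [0.1, 0.5, -0.2]
opening: 0.75
finger_force: 0.0
```

```bash
python3 - <<'E'
from h import *
s=snap('wrist','w1'); st=r.get_state(); print(st['clock'],st['tool_pos'],st['eef_rot'],st['q'].round(2))
P,uv=cloud(s,np.ones((480,640),bool)); hsv=cv2.cvtColor(s['image'],cv2.COLOR_BGR2HSV)[uv[:,1],uv[:,0]].astype(int)
x,y,z=P.T
for n,m in dict(handle=(z>.062)&(z<.08)&(hsv[:,1]>80)&(abs(y+.39)<.06)&(x>.36)&(x<.56),blade=(z<.012)&(z>-.01)&(hsv[:,1]<40)&(hsv[:,2]>110)&(abs(y+.4)<.04)&(x>.5)&(x<.66)).items():
    Q=P[m]
    if len(Q)<10: print(n,len(Q)); continue
    print(n,len(Q),cv2.minAreaRect(Q[:,:2].astype(np.float32)),np.linalg.svd(Q[:,:2]-Q[:,:2].mean(0),full_matrices=False)[2][0],np.median(Q[:,2]), [ (round(a,2),np.median(Q[abs(Q[:,0]-a)<.008,1]).round(4)) for a in (.42,.44,.46,.48,.5,.53,.56,.59,.62)])
E
```

```text
3.35 [ 0.43955865 -0.37600777  0.24613264] [ 4.17351642e-02  9.99126114e-01 -2.26996322e-03 -1.75298385e-04] [ 0.85  0.64 -0.38  1.71  0.31  0.85  1.82]
handle 2066 ((0.4647509455680847, -0.401242196559906), (0.019639048725366592, 0.10811473429203033), 86.24327087402344) [ 0.99667624 -0.08146457] 0.07060750598975529 [(0.42, np.float64(-0.3962)), (0.44, np.float64(-0.3992)), (0.46, np.float64(-0.4007)), (0.48, np.float64(-0.4022)), (0.5, np.float64(-0.4038)), (0.53, np.float64(nan)), (0.56, np.float64(nan)), (0.59, np.float64(nan)), (0.62, np.float64(nan))]
blade 1545 ((0.570870041847229, -0.4076857268810272), (0.031572356820106506, 0.14752310514450073), 81.47164154052734) [ 0.99125806 -0.13193732] 0.0034997639373096634 [(0.42, np.float64(nan)), (0.44, np.float64(nan)), (0.46, np.float64(nan)), (0.48, np.float64(nan)), (0.5, np.float64(-0.3901)), (0.53, np.float64(nan)), (0.56, np.float64(-0.4086)), (0.59, np.float64(-0.411)), (0.62, np.float64(-0.413))]
  return _methods._mean(a, axis=axis, dtype=dtype,
  ret = ret.dtype.type(ret / rcount)
```

View pics/w1.png

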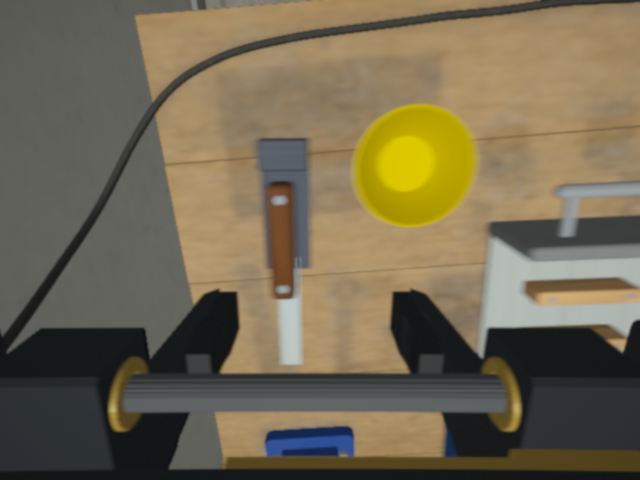

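Wrist view: lifter handle at (282,240), blade tip at (290,362), yellow bowl at (415,165), to be left alone. The arm was still settling, so I re-measure at rest.

```bash
cat >> h.py <<'E'
def lifter(f,zlo=.062,zhi=.08):
    s=snap('wrist',f); P,uv=cloud(s,np.ones((480,640),bool)); h=cv2.cvtColor(s['image'],cv2.COLOR_BGR2HSV)[uv[:,1],uv[:,0]].astype(int)
    x,y,z=P.T; Q=P[(z>zlo)&(z<zhi)&(h[:,1]>80)&(h[:,0]<15)&(abs(y+.39)<.06)&(x>.36)&(x<.56)]
    print(len(Q),cv2.minAreaRect(Q[:,:2].astype(np.float32)))
E
python3 - <<'E'
from h import *
for i in range(2):
    st=r.get_state(); print(st['clock'],st['tool_pos'],st['eef_rot'],st['qd'].round(3)); lifter(f'w2{i}')
st=r.get_state(); print(st['tool_pos'])
E
```

```text
3.35 [ 0.43955865 -0.37600777  0.24613264] [ 4.17351642e-02  9.99126114e-01 -2.26996322e-03 -1.75298385e-04] [-0.021 -0.022  0.024  0.066  0.002 -0.038 -0.089]
2654 ((0.4642939567565918, -0.3990088999271393), (0.023034244775772095, 0.10702896118164062), 86.08811950683594)
3.4 [ 0.43954319 -0.37335007  0.24598894] [ 4.17882644e-02  9.99125537e-01 -1.31145285e-03 -4.27940632e-04] [-0.042 -0.024 -0.055  0.071 -0.03  -0.012 -0.037]
2608 ((0.46470731496810913, -0.39801159501075745), (0.022172490134835243, 0.10783987492322922), 86.12408447265625)
[ 0.44014542 -0.3702839   0.24602726]
```

Request:
drive_tool:
  targets:
    - {"tx": 0.2, "ty": -0.44, "tz": -0.5, "wx": 0, "wy": 0, "wz": 0.008, "claw": 0.4}
    - {"tx": 0.2, "ty": -0.44, "tz": -0.5, "wx": 0, "wy": 0, "wz": 0, "claw": 0.3}
    - {"tx": 0, "ty": 0, "tz": -1, "wx": 0, "wy": 0, "wz": 0, "claw": 0.3}
    - {"tx": 0, "ty": 0, "tz": -1, "wx": 0, "wy": 0, "wz": 0, "claw": 0.3}
    - {"tx": 0, "ty": 0, "tz": -1, "wx": 0, "wy": 0, "wz": 0, "claw": 0.3}
    - {"tx": 0, "ty": 0, "tz": -0.6, "wx": 0, "wy": 0, "wz": 0, "claw": 0.3}
    - {"tx": 0, "ty": 0, "tz": 0, "wx": 0, "wy": 0, "wz": 0, "claw": 0.3}
    - {"tx": 0, "ty": 0, "tz": 0, "wx": 0, "wy": 0, "wz": 0, "claw": 0.3}

```text
clock: 4.25
tool_pos: [0.4537, -0.3935, 0.1091]
eef_rot: [0.033, 0.999, 0.0, 0.0]
contact_force: [-0.2, 0.2, -0.5]
opening: 0.65
finger_force: 0.0
```

Request:
drive_tool:
  targets:
    - {"tx": 0, "ty": 0, "tz": -0.7, "wx": 0, "wy": 0, "wz": 0, "claw": 0.3}
    - {"tx": 0, "ty": 0, "tz": -0.7, "wx": 0, "wy": 0, "wz": 0, "claw": 0.3}
    - {"tx": 0, "ty": 0, "tz": -0.4, "wx": 0, "wy": 0, "wz": 0, "claw": 0.3}
    - {"tx": 0, "ty": 0, "tz": -0.17, "wx": 0, "wy": 0, "wz": 0, "claw": 0.3}
    - {"tx": 0, "ty": 0, "tz": 0, "wx": 0, "wy": 0, "wz": 0, "claw": 0.3}
    - {"tx": 0, "ty": 0, "tz": 0, "wx": 0, "wy": 0, "wz": 0, "claw": 0.3}
    - {"tx": 0, "ty": 0, "tz": 0, "wx": 0, "wy": 0, "wz": 0, "claw": -0.2}
    - {"tx": 0, "ty": 0, "tz": 0, "wx": 0, "wy": 0, "wz": 0, "claw": -0.6}
  force: 20

```text
clock: 5.05
tool_pos: [0.4535, -0.3949, 0.0503]
eef_rot: [0.034, 0.999, -0.0, 0.0]
contact_force: [0.2, -0.4, 0.7]
opening: 0.492
finger_force: 0.0
```

Request:
drive_tool:
  targets:
    - {"tx": 0, "ty": 0, "tz": 0, "wx": 0, "wy": 0, "wz": 0, "claw": -1}
    - {"tx": 0, "ty": 0, "tz": 0, "wx": 0, "wy": 0, "wz": 0, "claw": -1}
    - {"tx": 0, "ty": 0, "tz": 0, "wx": 0, "wy": 0, "wz": 0, "claw": -1}
    - {"tx": 0, "ty": 0, "tz": 0, "wx": 0, "wy": 0, "wz": 0, "claw": -1}
    - {"tx": 0, "ty": 0, "tz": 0, "wx": 0, "wy": 0, "wz": 0, "claw": -1}
    - {"tx": 0, "ty": 0, "tz": 0, "wx": 0, "wy": 0, "wz": 0, "claw": -1}
    - {"tx": 0, "ty": 0, "tz": 0, "wx": 0, "wy": 0, "wz": 0, "claw": -1}
    - {"tx": 0, "ty": 0, "tz": 0, "wx": 0, "wy": 0, "wz": 0, "claw": -1}
  force: 58

```text
clock: 5.85
tool_pos: [0.4533, -0.3958, 0.05]
eef_rot: [0.034, 0.999, -0.001, 0.0]
contact_force: [-1.6, -4.4, 3.8]
opening: 0.263
finger_force: 57.9
```

Request:
drive_tool:
  targets:
    - {"tx": 0, "ty": 0, "tz": 0.3, "wx": 0, "wy": 0, "wz": 0, "claw": -1}
    - {"tx": 0, "ty": 0, "tz": 0.8, "wx": 0, "wy": 0, "wz": 0, "claw": -1}
    - {"tx": 0, "ty": 0, "tz": 1, "wx": 0, "wy": 0, "wz": 0, "claw": -1}
    - {"tx": 0, "ty": 0, "tz": 1, "wx": 0, "wy": 0, "wz": 0, "claw": -1}
    - {"tx": 0, "ty": 0, "tz": 1, "wx": 0, "wy": 0, "wz": 0, "claw": -1}
    - {"tx": 0, "ty": 0, "tz": 1, "wx": 0, "wy": 0, "wz": 0, "claw": -1}
    - {"tx": 0, "ty": 0, "tz": 1, "wx": 0, "wy": 0, "wz": 0, "claw": -1}
    - {"tx": 0, "ty": 0, "tz": 0.8, "wx": 0, "wy": 0, "wz": 0, "claw": -1}

```text
clock: 6.65
tool_pos: [0.453, -0.3921, 0.2575]
eef_rot: [0.033, 0.999, 0.002, -0.001]
contact_force: [0.4, 0.0, -2.6]
opening: 0.263
finger_force: 57.9
```

```bash
python3 - <<'E'
from h import *
st=r.get_state(); print(st['clock'],st['tool_pos'],st['eef_rot'],st['contact_force'],st['moment'],st['q'].round(2))
for f in('sc0','si0'):
    s=load(f); P,uv=cloud(s,np.ones((480,640),bool)); x,y,z=P.T
    h=cv2.cvtColor(s['image'],cv2.COLOR_BGR2HSV)[uv[:,1],uv[:,0]].astype(int)
    # corridor heights
    d=np.array([-.31,.95]); t=(P[:,:2]-[.475,.105])@d; n=(P[:,:2]-[.475,.105])@[.95,.31]
    for a in np.arange(.06,.38,.04):
        m=(t>a)&(t<a+.04)&(abs(n)<.1)&(z>.004); 
        print(f,round(a,2), 'max z', z[m&(abs(n)<.04)].max().round(3) if (m&(abs(n)<.04)).any() else None, z[m].max().round(3) if m.any() else None)
    m=(abs(t)<.08)&(abs(n)<.09)&(z>.005)&(z<.048)&(h[:,2]>120)
    for lo,hi in((.006,.017),(.036,.047)):
        Q=P[m&(z>lo)&(z<hi)]; print(f,lo,len(Q),cv2.minAreaRect(Q[:,:2].astype(np.float32)),Q[:,2].mean())
E
```

```text
6.65 [ 0.45303418 -0.39213912  0.25747525] [ 3.27930036e-02  9.99460522e-01  1.71604921e-03 -5.82294371e-04] [ 0.39251164  0.02620778 -2.61722474] [-0.0031543  -0.06996207 -0.05310809] [ 0.87  0.66 -0.4   1.62  0.3   0.92  1.86]
sc0 0.06 max z 0.006 0.017
sc0 0.1 max z 0.014 0.014
sc0 0.14 max z 0.006 0.006
sc0 0.18 max z 0.009 0.009
sc0 0.22 max z 0.007 0.011
sc0 0.26 max z 0.007 0.015
sc0 0.3 max z 0.007 0.018
sc0 0.34 max z 0.029 0.029
sc0 0.006 569 ((0.4712599217891693, 0.1027870699763298), (0.1316431760787964, 0.12474317103624344), 0.9756391644477844) 0.010886721327167387
sc0 0.036 209 ((0.4708772897720337, 0.10371030122041702), (0.06599839776754379, 0.09080154448747635), 17.08641815185547) 0.040451764126652405
si0 0.06 max z 0.007 0.014
si0 0.1 max z 0.011 0.012
si0 0.14 max z None None
si0 0.18 max z 0.008 0.008
si0 0.22 max z None 0.012
si0 0.26 max z None 0.014
si0 0.3 max z None 0.014
si0 0.34 max z None None
si0 0.006 1013 ((0.47042784094810486, 0.1191578060388565), (0.11093122512102127, 0.12232017517089844), 16.51500701904297) 0.011458671987398344
si0 0.036 314 ((0.47580018639564514, 0.1035677120089531), (0.0640157014131546, 0.0914759412407875), 18.244707107543945) 0.04138908072992463
```

Request:
drive_tool:
  targets:
    - {"tx": 0, "ty": 0.5, "tz": 0, "wx": 0, "wy": 0, "wz": 0, "claw": -1}
    - {"tx": 0, "ty": 0.9, "tz": 0, "wx": 0, "wy": 0, "wz": 0, "claw": -1}
    - {"tx": 0, "ty": 0.9, "tz": 0, "wx": 0, "wy": 0, "wz": 0, "claw": -1}
    - {"tx": 0, "ty": 0.9, "tz": 0, "wx": 0, "wy": 0, "wz": 0, "claw": -1}
    - {"tx": 0, "ty": 0.9, "tz": 0, "wx": 0, "wy": 0, "wz": 0, "claw": -1}
    - {"tx": 0, "ty": 0.9, "tz": 0, "wx": 0, "wy": 0, "wz": 0, "claw": -1}
    - {"tx": 0, "ty": 0.9, "tz": 0, "wx": 0, "wy": 0, "wz": -0.07, "claw": -1}
    - {"tx": 0, "ty": 0.9, "tz": 0, "wx": 0, "wy": 0, "wz": -0.07, "claw": -1}

```text
clock: 7.45
tool_pos: [0.4509, -0.1868, 0.2547]
eef_rot: [0.107, 0.994, 0.001, -0.003]
contact_force: [0.2, -0.5, -3.5]
opening: 0.265
finger_force: 57.9
```

Request:
drive_tool:
  targets:
    - {"tx": 0, "ty": 0.9, "tz": 0, "wx": 0, "wy": 0, "wz": -0.07, "claw": -1}
    - {"tx": 0, "ty": 0.9, "tz": 0, "wx": 0, "wy": 0, "wz": -0.07, "claw": -1}
    - {"tx": 0, "ty": 0.9, "tz": 0, "wx": 0, "wy": 0, "wz": -0.07, "claw": -1}
    - {"tx": 0, "ty": 0.9, "tz": 0, "wx": 0, "wy": 0, "wz": -0.07, "claw": -1}
    - {"tx": 0, "ty": 0.9, "tz": 0, "wx": 0, "wy": 0, "wz": -0.07, "claw": -1}
    - {"tx": 0, "ty": 0.9, "tz": 0, "wx": 0, "wy": 0, "wz": -0.07, "claw": -1}
    - {"tx": 0, "ty": 0.9, "tz": 0, "wx": 0, "wy": 0, "wz": -0.07, "claw": -1}
    - {"tx": 0, "ty": 0.9, "tz": 0, "wx": 0, "wy": 0, "wz": -0.07, "claw": -1}

```text
clock: 8.25
tool_pos: [0.4499, 0.0278, 0.2549]
eef_rot: [0.39, 0.921, -0.001, -0.003]
contact_force: [0.2, 0.3, -4.1]
opening: 0.267
finger_force: 57.9
```

Request:
drive_tool:
  targets:
    - {"tx": 0, "ty": 0.9, "tz": 0, "wx": 0, "wy": 0, "wz": -0.07, "claw": -1}
    - {"tx": 0, "ty": 0.9, "tz": 0, "wx": 0, "wy": 0, "wz": -0.07, "claw": -1}
    - {"tx": 0, "ty": 0.9, "tz": 0, "wx": 0, "wy": 0, "wz": -0.07, "claw": -1}
    - {"tx": 0, "ty": 0.9, "tz": 0, "wx": 0, "wy": 0, "wz": -0.07, "claw": -1}
    - {"tx": 0, "ty": 0.9, "tz": 0, "wx": 0, "wy": 0, "wz": -0.07, "claw": -1}
    - {"tx": 0, "ty": 0.9, "tz": 0, "wx": 0, "wy": 0, "wz": -0.07, "claw": -1}
    - {"tx": -0.2, "ty": 0.5, "tz": 0, "wx": 0, "wy": 0, "wz": -0.022, "claw": -1}
    - {"tx": 0, "ty": 0, "tz": 0, "wx": 0, "wy": 0, "wz": 0, "claw": -1}

```text
clock: 9.05
tool_pos: [0.4429, 0.2057, 0.2547]
eef_rot: [0.588, 0.809, -0.002, -0.002]
contact_force: [0.3, -0.3, -3.9]
opening: 0.266
finger_force: 57.9
```

```bash
python3 - <<'E'
from h import *
s=snap('wrist','w3'); st=r.get_state(); print(st['clock'],st['tool_pos'],st['eef_rot'],st['q'].round(2))
E
```

```text
9.1 [0.4438016  0.20351037 0.25491851] [ 0.58877083  0.80829564 -0.00208977 -0.00164186] [-0.52  0.5  -0.    1.96 -0.    0.69 -0.21]
```

View pics/w3.png

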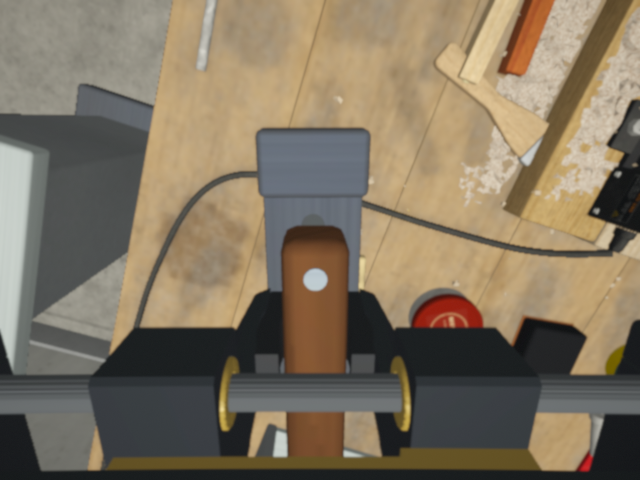

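Wrist view shows the lifter held straight (handle at column 316, counterweight at (313,162), cord crossing beneath), and the stand is hidden behind the gripper. I move to the pre-insert pose and check it with the fixed cameras.

Request:
drive_tool:
  targets:
    - {"tx": -0.27, "ty": 0.82, "tz": 0, "wx": 0, "wy": 0, "wz": 0, "claw": -1}
    - {"tx": -0.27, "ty": 0.82, "tz": 0, "wx": 0, "wy": 0, "wz": 0, "claw": -1}
    - {"tx": -0.27, "ty": 0.82, "tz": 0, "wx": 0, "wy": 0, "wz": 0, "claw": -1}
    - {"tx": -0.27, "ty": 0.82, "tz": 0, "wx": 0, "wy": 0, "wz": 0, "claw": -1}
    - {"tx": -0.27, "ty": 0.82, "tz": 0, "wx": 0, "wy": 0, "wz": 0, "claw": -1}
    - {"tx": -0.27, "ty": 0.82, "tz": -0.4, "wx": 0, "wy": 0, "wz": 0, "claw": -1}
    - {"tx": 0, "ty": 0, "tz": -0.8, "wx": 0, "wy": 0, "wz": 0, "claw": -1}
    - {"tx": 0, "ty": 0, "tz": -0.8, "wx": 0, "wy": 0, "wz": 0, "claw": -1}

```text
clock: 9.9
tool_pos: [0.3974, 0.3493, 0.1953]
eef_rot: [0.59, 0.807, -0.001, -0.0]
contact_force: [0.7, -0.1, -4.3]
opening: 0.267
finger_force: 57.9
```

Request:
drive_tool:
  targets:
    - {"tx": 0, "ty": 0, "tz": -0.8, "wx": 0, "wy": 0, "wz": 0, "claw": -1}
    - {"tx": 0, "ty": 0, "tz": -0.8, "wx": 0, "wy": 0, "wz": 0, "claw": -1}
    - {"tx": 0, "ty": 0, "tz": -0.8, "wx": 0, "wy": 0, "wz": 0, "claw": -1}
    - {"tx": 0, "ty": 0, "tz": -0.8, "wx": 0, "wy": 0, "wz": 0, "claw": -1}
    - {"tx": 0, "ty": 0, "tz": -0.5, "wx": 0, "wy": 0, "wz": 0, "claw": -1}
    - {"tx": 0, "ty": 0, "tz": 0, "wx": 0, "wy": 0, "wz": 0, "claw": -1}
    - {"tx": 0, "ty": 0, "tz": 0, "wx": 0, "wy": 0, "wz": 0, "claw": -1}
    - {"tx": 0, "ty": 0, "tz": 0, "wx": 0, "wy": 0, "wz": 0, "claw": -1}

```text
clock: 10.7
tool_pos: [0.3989, 0.3498, 0.0864]
eef_rot: [0.591, 0.807, 0.0, 0.0]
contact_force: [0.4, -0.1, -3.1]
opening: 0.264
finger_force: 57.9
```

```bash
python3 - <<'E'
from h import *
st=r.get_state(); print(st['clock'],st['tool_pos'],st['eef_rot'])
a=snap('scene','sc1'); b=snap('side','si1'); w=snap('wrist','w4')
c=[cv2.resize(s['image'][y:y+200,x:x+266],(400,300),interpolation=cv2.INTER_CUBIC) for s,x,y in((a,60,150),(b,374,260))]
cv2.imwrite('pics/pre.png',np.hstack(c))
# blade cloud (grey, z 0.02-.09 beyond tip side), wrist handle+counterweight planes
T=st['tool_pos']; d=np.array([.302,-.953]); nn=np.array([.953,.302])
for f,s in(('sc',a),('si',b),('w',w)):
    P,uv=cloud(s,np.ones((480,640),bool)); h=cv2.cvtColor(s['image'],cv2.COLOR_BGR2HSV)[uv[:,1],uv[:,0]].astype(int)
    t=(P[:,:2]-T[:2])@d; n=(P[:,:2]-T[:2])@nn; z=P[:,2]
    for name,m in dict(blade=(t>.07)&(t<.23)&(abs(n)<.03)&(z>.025)&(z<T[2])&(h[:,1]<60)&(h[:,2]>110),handle=(abs(t)<.08)&(abs(n)<.025)&(h[:,1]>80)&(h[:,0]<15)&(abs(z-T[2]-.021)<.006),cw=(t<-.05)&(t>-.09)&(abs(n)<.03)&(z<T[2])&(z>T[2]-.06)&(h[:,1]<90)).items():
        Q=m.nonzero()[0]
        if len(Q)<20: print(f,name,len(Q));continue
        A=np.c_[t[Q],n[Q],np.ones(len(Q))]; co=np.linalg.lstsq(A,z[Q],rcond=None)[0]
        print(f,name,len(Q),'t',np.percentile(t[Q],[1,99]).round(3),'n',np.percentile(n[Q],[2,50,98]).round(4),'slope n/t',np.polyfit(t[Q],n[Q],1).round(4),'z',np.median(z[Q]).round(4),'plane',co.round(3))
E
```

```text
10.7 [0.39894365 0.34978116 0.08637749] [5.90950132e-01 8.06707936e-01 4.80865235e-04 1.25778041e-04]
sc blade 472 t [0.071 0.186] n [-0.0159 -0.0042  0.0091] slope n/t [ 0.0099 -0.0051] z 0.0397 plane [ 0.005 -0.049  0.039]
sc handle 221 t [0.011 0.067] n [-0.0152 -0.005   0.0085] slope n/t [ 0.0164 -0.005 ] z 0.1062 plane [-0.01   0.029  0.107]
sc cw 0
si blade 955 t [0.072 0.223] n [-0.0125  0.0008  0.0113] slope n/t [-0.0176  0.0025] z 0.0406 plane [-0.001 -0.012  0.041]
si handle 302 t [-0.042 -0.01 ] n [-0.0097  0.0067  0.0124] slope n/t [0.0406 0.0055] z 0.1062 plane [ 0.01  -0.111  0.107]
si cw 124 t [-0.067 -0.05 ] n [-0.0247 -0.017  -0.0034] slope n/t [0.6158 0.0188] z 0.0605 plane [-0.11   0.05   0.055]
w blade 0
w handle 10639 t [-0.04  0.05] n [-0.0118 -0.0006  0.0104] slope n/t [ 0.0024 -0.0007] z 0.1075 plane [ 0.01  -0.012  0.107]
w cw 6855 t [-0.076 -0.05 ] n [-0.025  -0.0014  0.0221] slope n/t [ 0.0076 -0.001 ] z 0.0607 plane [ 0.058 -0.016  0.064]
```

View pics/pre.png

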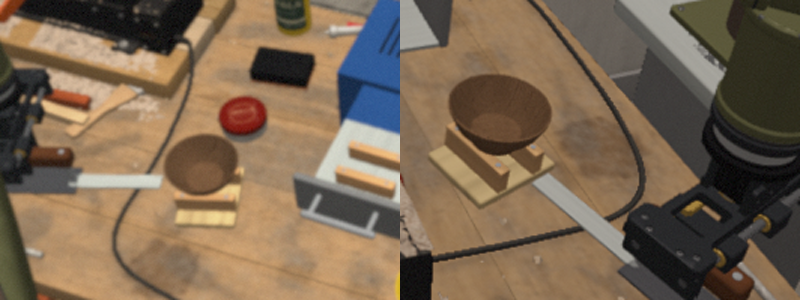

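The blade is level and lined up with the channel: tip at crop (160,181) in scene view, pointing under the bowl in side view, about 1 mm lateral error. I drop 12 mm and slide in.

Request:
drive_tool:
  targets:
    - {"tx": -0.03, "ty": 0, "tz": -0.2, "wx": 0, "wy": 0, "wz": 0, "claw": -1}
    - {"tx": 0, "ty": 0, "tz": -0.2, "wx": 0, "wy": 0, "wz": 0, "claw": -1}
    - {"tx": 0, "ty": 0, "tz": 0, "wx": 0, "wy": 0, "wz": 0, "claw": -1}
    - {"tx": 0.08, "ty": -0.25, "tz": 0, "wx": 0, "wy": 0, "wz": 0, "claw": -1}
    - {"tx": 0.08, "ty": -0.25, "tz": 0, "wx": 0, "wy": 0, "wz": 0, "claw": -1}
    - {"tx": 0.08, "ty": -0.25, "tz": 0, "wx": 0, "wy": 0, "wz": 0, "claw": -1}
    - {"tx": 0.08, "ty": -0.25, "tz": 0, "wx": 0, "wy": 0, "wz": 0, "claw": -1}
    - {"tx": 0, "ty": 0, "tz": 0, "wx": 0, "wy": 0, "wz": 0, "claw": -1}

```text
clock: 11.65
tool_pos: [0.4081, 0.3177, 0.0738]
eef_rot: [0.592, 0.806, -0.001, 0.001]
contact_force: [0.4, -0.4, -3.5]
opening: 0.264
finger_force: 57.9
```

```bash
cat >> h.py <<'E'
def rel(tag,d,zt,seat,zb):
    """blade and rim/foot in TCP coords along d (t) and left-normal n, per camera"""
    st=r.get_state(); T=st['tool_pos']; d=np.array(d)/np.linalg.norm(d); nn=np.array([-d[1],d[0]])
    print(st['clock'],T.round(4),st['eef_rot'].round(4),st['contact_force'].round(1))
    for c in('scene','side'):
        s=snap(c,tag+c); P,uv=cloud(s,np.ones((480,640),bool)); h=cv2.cvtColor(s['image'],cv2.COLOR_BGR2HSV)[uv[:,1],uv[:,0]].astype(int)
        t=(P[:,:2]-T[:2])@d; n=(P[:,:2]-T[:2])@nn; z=P[:,2]
        m=(t>.07)&(t<.19)&(abs(n)<.02)&(abs(z-zb)<.006)&(h[:,1]<60)&(h[:,2]>110)
        if m.sum()>20: print(c,'blade',m.sum(),'t',np.percentile(t[m],[1,99]).round(3),'n',np.percentile(n[m],[3,97]).round(4),'z',np.median(z[m]).round(4))
        k=(np.hypot(P[:,0]-seat[0],P[:,1]-seat[1])<.08)&(abs(z-zt)<.006)&(h[:,0]<25)&(h[:,2]<160)
        if k.sum()>20:
            (a,b),q=cv2.minEnclosingCircle(P[k][:,:2].astype(np.float32)); e=np.array([a,b])-T[:2]
            print(c,'rim',k.sum(),(round(a,4),round(b,4)),'R',round(q,4),'t',(e@d).round(4),'n',(e@nn).round(4),'z95',np.percentile(z[k],[50,98]).round(4))
E
python3 - <<'E'
from h import *
rel('a',[.302,-.953],.088,[.475,.105],.028)
E
```

```text
11.65 [0.4081 0.3177 0.0738] [ 5.919e-01  8.060e-01 -6.000e-04  5.000e-04] [ 0.4 -0.4 -3.5]
scene blade 385 t [0.071 0.174] n [-0.0158  0.008 ] z 0.0275
scene rim 380 (0.4735, 0.1052) R 0.0571 t 0.2224 n -0.0019 z95 [0.087  0.0927]
side blade 847 t [0.072 0.186] n [-0.0127  0.0106] z 0.0277
side rim 744 (0.4758, 0.1054) R 0.0561 t 0.2229 n 0.0004 z95 [0.0872 0.091 ]
```

Request:
drive_tool:
  targets:
    - {"tx": 0.1, "ty": -0.32, "tz": 0, "wx": 0, "wy": 0, "wz": 0, "claw": -1}
    - {"tx": 0.15, "ty": -0.48, "tz": 0, "wx": 0, "wy": 0, "wz": 0, "claw": -1}
    - {"tx": 0.15, "ty": -0.48, "tz": 0, "wx": 0, "wy": 0, "wz": 0, "claw": -1}
    - {"tx": 0.15, "ty": -0.48, "tz": 0, "wx": 0, "wy": 0, "wz": 0, "claw": -1}
    - {"tx": 0.15, "ty": -0.48, "tz": 0, "wx": 0, "wy": 0, "wz": 0, "claw": -1}
    - {"tx": 0.13, "ty": -0.4, "tz": 0, "wx": 0, "wy": 0, "wz": 0, "claw": -1}
    - {"tx": 0.08, "ty": -0.26, "tz": 0, "wx": 0, "wy": 0, "wz": 0, "claw": -1}
    - {"tx": 0, "ty": 0, "tz": 0, "wx": 0, "wy": 0, "wz": 0, "claw": -1}

```text
clock: 12.55
tool_pos: [0.4351, 0.231, 0.0737]
eef_rot: [0.592, 0.806, -0.0, 0.0]
contact_force: [0.2, -0.3, -3.4]
opening: 0.266
finger_force: 57.9
```

```bash
python3 - <<'E'
from h import *
rel('b',[.302,-.953],.088,[.475,.105],.028)
E
```

```text
12.55 [0.4351 0.231  0.0737] [ 5.918e-01  8.061e-01 -4.000e-04  3.000e-04] [ 0.2 -0.3 -3.4]
scene blade 146 t [0.071 0.187] n [-0.015   0.0092] z 0.0274
scene rim 443 (0.4683, 0.1162) R 0.0668 t 0.1195 n -0.0031 z95 [0.0871 0.0932]
side blade 167 t [0.071 0.119] n [-0.0095  0.0105] z 0.0276
side rim 686 (0.4753, 0.105) R 0.0569 t 0.1323 n 0.0003 z95 [0.0871 0.0909]
```

Request:
drive_tool:
  targets:
    - {"tx": 0, "ty": 0, "tz": 0.2, "wx": 0, "wy": 0, "wz": 0, "claw": -1}
    - {"tx": 0, "ty": 0, "tz": 0.15, "wx": 0, "wy": 0, "wz": 0, "claw": -1}
    - {"tx": 0, "ty": 0, "tz": 0.1, "wx": 0, "wy": 0, "wz": 0, "claw": -1}
    - {"tx": 0, "ty": 0, "tz": 0.1, "wx": 0, "wy": 0, "wz": 0, "claw": -1}
    - {"tx": 0, "ty": 0, "tz": 0.1, "wx": 0, "wy": 0, "wz": 0, "claw": -1}
    - {"tx": 0, "ty": 0, "tz": 0.15, "wx": 0, "wy": 0, "wz": 0, "claw": -1}
    - {"tx": 0, "ty": 0, "tz": 0.2, "wx": 0, "wy": 0, "wz": 0, "claw": -1}
    - {"tx": 0, "ty": 0, "tz": 0.2, "wx": 0, "wy": 0, "wz": 0, "claw": -1}

```text
clock: 13.45
tool_pos: [0.4346, 0.2329, 0.1101]
eef_rot: [0.591, 0.807, -0.0, 0.0]
contact_force: [0.2, 0.2, -5.0]
opening: 0.267
finger_force: 57.9
```

Request:
drive_tool:
  targets:
    - {"tx": 0, "ty": 0, "tz": 0.3, "wx": 0, "wy": 0, "wz": 0, "claw": -1}
    - {"tx": 0, "ty": 0, "tz": 0.4, "wx": 0, "wy": 0, "wz": 0, "claw": -1}
    - {"tx": 0, "ty": 0, "tz": 0.4, "wx": 0, "wy": 0, "wz": 0, "claw": -1}
    - {"tx": 0, "ty": 0, "tz": 0.4, "wx": 0, "wy": 0, "wz": 0, "claw": -1}
    - {"tx": 0, "ty": 0, "tz": 0.3, "wx": 0, "wy": 0, "wz": 0, "claw": -1}
    - {"tx": 0, "ty": 0, "tz": 0.15, "wx": 0, "wy": 0, "wz": 0, "claw": -1}
    - {"tx": 0, "ty": 0, "tz": 0, "wx": 0, "wy": 0, "wz": 0, "claw": -1}
    - {"tx": 0, "ty": 0, "tz": 0, "wx": 0, "wy": 0, "wz": 0, "claw": -1}

```text
clock: 14.25
tool_pos: [0.4344, 0.2328, 0.168]
eef_rot: [0.591, 0.807, -0.0, -0.0]
contact_force: [-0.7, -0.5, -4.2]
opening: 0.265
finger_force: 57.9
```

```bash
python3 - <<'E'
from h import *
rel('c',[.302,-.953],.088+.066,[.475,.105],.109)
# tray: rails, edges from first images and handle bar
for f in('sc0','si0','cscene','cside'):
    s=load(f); P,uv=cloud(s,np.ones((480,640),bool)); x,y,z=P.T
    h=cv2.cvtColor(s['image'],cv2.COLOR_BGR2HSV)[uv[:,1],uv[:,0]].astype(int)
    m=(abs(x-.552)<.055)&(abs(y+.133)<.065)&(z>.081)&(z<.094)&(h[:,1]>60)&(h[:,2]>120)
    Q=P[m]; print(f,'rails',m.sum(),cv2.minAreaRect(Q[:,:2].astype(np.float32)),np.median(Q[:,2]).round(4))
    m=(x>.40)&(x<.455)&(abs(y+.133)<.08)&(z>.095)&(z<.115)
    Q=P[m]; print(f,'bar',m.sum(),cv2.minAreaRect(Q[:,:2].astype(np.float32)) if m.sum()>5 else '')
    m=(x>.62)&(z>.155)&(z<.175)&(h[:,0]>100)&(h[:,0]<130)&(h[:,1]>120)&(x<.85)&(y<0)&(y>-.27)
    Q=P[m]; print(f,'cab',cv2.minAreaRect(Q[:,:2].astype(np.float32)))
E
```

```text
14.25 [0.4344 0.2328 0.168 ] [ 5.907e-01  8.069e-01 -2.000e-04 -1.000e-04] [-0.7 -0.5 -4.2]
scene rim 419 (0.4703, 0.12) R 0.0639 t 0.1184 n 0.0001 z95 [0.1543 0.1599]
side rim 661 (0.4773, 0.105) R 0.0512 t 0.1348 n 0.0023 z95 [0.1541 0.1598]
sc0 rails 505 ((0.5509005188941956, -0.1301644742488861), (0.09060384333133698, 0.06742275506258011), 88.2887191772461) 0.0858
sc0 bar 353 ((0.43639838695526123, -0.12580956518650055), (0.11007525771856308, 0.03607906401157379), 89.92259216308594)
sc0 cab ((0.724881649017334, -0.13719803094863892), (0.17469044029712677, 0.18495605885982513), 88.11548614501953)
si0 rails 418 ((0.5541176795959473, -0.1305634081363678), (0.09342291951179504, 0.06467557698488235), 88.54277801513672) 0.0869
si0 bar 278 ((0.4371897280216217, -0.12319990247488022), (0.11037672311067581, 0.027210241183638573), 88.14569854736328)
si0 cab ((0.729220986366272, -0.13505519926548004), (0.1809449940919876, 0.17862653732299805), 87.7328872680664)
cscene rails 505 ((0.5509471297264099, -0.13032522797584534), (0.08978729695081711, 0.069451242685318), 87.79418182373047) 0.086
cscene bar 350 ((0.4364379942417145, -0.12618963420391083), (0.03557847440242767, 0.11024444550275803), 0.21225899457931519)
cscene cab ((0.7236607670783997, -0.1375706046819687), (0.17543619871139526, 0.18323983252048492), 88.34475708007812)
cside rails 420 ((0.5537774562835693, -0.12982183694839478), (0.09305355697870255, 0.06473175436258316), 88.1427993774414) 0.0869
cside bar 277 ((0.4374469518661499, -0.12328365445137024), (0.1072167307138443, 0.028186142444610596), 89.22048950195312)
cside cab ((0.7292836904525757, -0.13428643345832825), (0.1801590621471405, 0.1782604455947876), 87.90685272216797)
```

Request:
drive_tool:
  targets:
    - {"tx": 0.09, "ty": -0.16, "tz": 0.1, "wx": 0, "wy": 0, "wz": -0.007, "claw": -1}
    - {"tx": 0.2, "ty": -0.38, "tz": 0.2, "wx": 0, "wy": 0, "wz": -0.016, "claw": -1}
    - {"tx": 0.29, "ty": -0.55, "tz": 0.2, "wx": 0, "wy": 0, "wz": -0.023, "claw": -1}
    - {"tx": 0.29, "ty": -0.55, "tz": 0.2, "wx": 0, "wy": 0, "wz": -0.023, "claw": -1}
    - {"tx": 0.29, "ty": -0.55, "tz": 0.2, "wx": 0, "wy": 0, "wz": -0.023, "claw": -1}
    - {"tx": 0.29, "ty": -0.55, "tz": 0.1, "wx": 0, "wy": 0, "wz": -0.023, "claw": -1}
    - {"tx": 0.29, "ty": -0.55, "tz": 0, "wx": 0, "wy": 0, "wz": -0.023, "claw": -1}
    - {"tx": 0.29, "ty": -0.55, "tz": 0, "wx": 0, "wy": 0, "wz": -0.023, "claw": -1}

```text
clock: 15.15
tool_pos: [0.4962, 0.1155, 0.1986]
eef_rot: [0.658, 0.753, -0.0, 0.0]
contact_force: [-0.2, 0.6, -4.4]
opening: 0.268
finger_force: 57.9
```

Request:
drive_tool:
  targets:
    - {"tx": 0.29, "ty": -0.55, "tz": 0, "wx": 0, "wy": 0, "wz": -0.023, "claw": -1}
    - {"tx": 0.29, "ty": -0.55, "tz": 0, "wx": 0, "wy": 0, "wz": -0.023, "claw": -1}
    - {"tx": 0.29, "ty": -0.55, "tz": 0, "wx": 0, "wy": 0, "wz": -0.023, "claw": -1}
    - {"tx": 0.29, "ty": -0.55, "tz": 0, "wx": 0, "wy": 0, "wz": -0.023, "claw": -1}
    - {"tx": 0.29, "ty": -0.55, "tz": 0, "wx": 0, "wy": 0, "wz": -0.023, "claw": -1}
    - {"tx": 0.29, "ty": -0.55, "tz": 0, "wx": 0, "wy": 0, "wz": -0.023, "claw": -1}
    - {"tx": 0.2, "ty": -0.37, "tz": 0, "wx": 0, "wy": 0, "wz": -0.016, "claw": -1}
    - {"tx": 0.09, "ty": -0.16, "tz": 0, "wx": 0, "wy": 0, "wz": -0.008, "claw": -1}

```text
clock: 15.95
tool_pos: [0.5568, 0.0003, 0.1983]
eef_rot: [0.719, 0.695, -0.0, 0.001]
contact_force: [0.1, 0.4, -3.7]
opening: 0.265
finger_force: 57.9
```

Request:
drive_tool:
  targets:
    - {"tx": 0, "ty": 0, "tz": 0, "wx": 0, "wy": 0, "wz": 0, "claw": -1}
    - {"tx": 0, "ty": 0, "tz": 0, "wx": 0, "wy": 0, "wz": 0, "claw": -1}
    - {"tx": 0, "ty": 0, "tz": 0, "wx": 0, "wy": 0, "wz": 0, "claw": -1}
    - {"tx": 0, "ty": 0, "tz": 0, "wx": 0, "wy": 0, "wz": 0, "claw": -1}
    - {"tx": 0, "ty": 0, "tz": 0, "wx": 0, "wy": 0, "wz": 0, "claw": -1}
    - {"tx": 0, "ty": 0, "tz": 0, "wx": 0, "wy": 0, "wz": 0, "claw": -1}
    - {"tx": 0, "ty": 0, "tz": 0, "wx": 0, "wy": 0, "wz": 0, "claw": -1}
    - {"tx": 0, "ty": 0, "tz": 0, "wx": 0, "wy": 0, "wz": 0, "claw": -1}

```text
clock: 16.75
tool_pos: [0.5564, 0.0029, 0.1981]
eef_rot: [0.718, 0.696, 0.0, 0.0]
contact_force: [0.1, 0.1, -4.2]
opening: 0.268
finger_force: 57.9
```

```bash
python3 - <<'E'
from h import *
zt=r.get_state()['tool_pos'][2]
rel('d',[-.031,-.9995],zt-.050+.004+.046,[.5525,-.13],zt-.046)
a=load('dscene')['image'][190:390,180:446]; b=load('dside')['image'][160:360,270:536]
cv2.imwrite('pics/tray1.png',np.hstack([cv2.resize(i,(400,300),interpolation=cv2.INTER_CUBIC) for i in(a,b)]))
E
```

```text
16.75 [0.5564 0.0029 0.1981] [0.7181 0.6959 0.     0.    ] [ 0.1  0.1 -4.2]
scene blade 142 t [0.07  0.188] n [-0.0162  0.0076] z 0.1506
scene rim 393 (0.5476, -0.1178) R 0.0671 t 0.1209 n -0.005 z95 [0.1969 0.2024]
side blade 96 t [0.072 0.112] n [-0.0047  0.0094] z 0.151
side rim 49 (0.561, -0.1203) R 0.0613 t 0.123 n 0.0084 z95 [0.196  0.2003]
```

View pics/tray1.png

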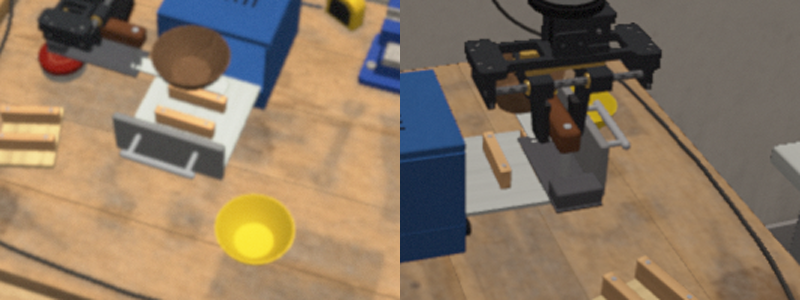

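```bash
python3 - <<'E'
from h import *
from scipy.optimize import least_squares
T=np.array([.5564,.0029]); d=np.array([-.031,-.9995]); nn=np.array([.9995,-.031])
def fit(f,zc,c,tmin=None):
    s=load(f); P,uv=cloud(s,np.ones((480,640),bool)); h=cv2.cvtColor(s['image'],cv2.COLOR_BGR2HSV)[uv[:,1],uv[:,0]].astype(int)
    m=(abs(P[:,2]-zc)<.004)&(h[:,0]<25)&(h[:,1]>50)&(h[:,2]<160)&(abs(np.hypot(*(P[:,:2]-c).T)-.053)<.012)
    if tmin: m&=((P[:,:2]-T)@d>tmin)
    Q=P[m][:,:2]; q=least_squares(lambda p:np.hypot(*(Q-p).T)-.0535,c,loss='soft_l1',f_scale=.001).x
    print(f,m.sum(),q.round(4)); return q
fit('sc0',.088,np.array([.474,.105])); fit('si0',.088,np.array([.476,.105]))
for f,c in(('dscene',[.551,-.13]),('dside',[.554,-.13])):
    q=fit(f,.198,np.array(c),.085)-T; print('t',q@d,'n',q@nn)
E
```

```text
sc0 311 [0.4731 0.1049]
si0 617 [0.4767 0.106 ]
dscene 254 [ 0.5501 -0.1329]
t 0.13592482631694264 n -0.002041110143116157
dside 20 [ 0.5539 -0.1321]
t 0.1350062773302961 n 0.0016373171924664548
```

Request:
drive_tool:
  targets:
    - {"tx": 0.05, "ty": 0.077, "tz": -0.15, "wx": 0, "wy": 0, "wz": 0, "claw": -1}
    - {"tx": 0, "ty": 0, "tz": -0.3, "wx": 0, "wy": 0, "wz": 0, "claw": -1}
    - {"tx": 0, "ty": 0, "tz": -0.3, "wx": 0, "wy": 0, "wz": 0, "claw": -1}
    - {"tx": 0, "ty": 0, "tz": -0.3, "wx": 0, "wy": 0, "wz": 0, "claw": -1}
    - {"tx": 0, "ty": 0, "tz": -0.3, "wx": 0, "wy": 0, "wz": 0, "claw": -1}
    - {"tx": 0, "ty": 0, "tz": -0.25, "wx": 0, "wy": 0, "wz": 0, "claw": -1}
    - {"tx": 0, "ty": 0, "tz": -0.15, "wx": 0, "wy": 0, "wz": 0, "claw": -1}
    - {"tx": 0, "ty": 0, "tz": -0.1, "wx": 0, "wy": 0, "wz": 0, "claw": -1}

```text
clock: 17.65
tool_pos: [0.5578, 0.0051, 0.1421]
eef_rot: [0.718, 0.696, -0.0, -0.0]
contact_force: [-0.3, 0.6, -4.8]
opening: 0.264
finger_force: 57.9
```

Request:
drive_tool:
  targets:
    - {"tx": 0, "ty": 0, "tz": -0.1, "wx": 0, "wy": 0, "wz": 0, "claw": -1}
    - {"tx": 0, "ty": 0, "tz": -0.08, "wx": 0, "wy": 0, "wz": 0, "claw": -1}
    - {"tx": 0, "ty": 0, "tz": -0.08, "wx": 0, "wy": 0, "wz": 0, "claw": -1}
    - {"tx": 0, "ty": 0, "tz": -0.1, "wx": 0, "wy": 0, "wz": 0, "claw": -1}
    - {"tx": 0, "ty": 0, "tz": -0.1, "wx": 0, "wy": 0, "wz": 0, "claw": -1}
    - {"tx": 0, "ty": 0, "tz": -0.1, "wx": 0, "wy": 0, "wz": 0, "claw": -1}
    - {"tx": 0, "ty": 0, "tz": -0.05, "wx": 0, "wy": 0, "wz": 0, "claw": -1}
    - {"tx": 0, "ty": 0, "tz": 0, "wx": 0, "wy": 0, "wz": 0, "claw": -1}

```text
clock: 18.45
tool_pos: [0.5578, 0.0051, 0.1241]
eef_rot: [0.718, 0.696, -0.0, -0.0]
contact_force: [0.1, 0.4, -3.2]
opening: 0.264
finger_force: 57.9
```

```bash
python3 - <<'E'
from h import *
from scipy.optimize import least_squares
st=r.get_state();T=st['tool_pos'][:2];print(st['tool_pos'],st['eef_rot'],st['contact_force'])
d=np.array([-.031,-.9995]); nn=np.array([.9995,-.031])
for c,seat in(('scene',[.5509,-.1303]),('side',[.554,-.130])):
    s=snap(c,'e'+c); P,uv=cloud(s,np.ones((480,640),bool)); h=cv2.cvtColor(s['image'],cv2.COLOR_BGR2HSV)[uv[:,1],uv[:,0]].astype(int)
    t=(P[:,:2]-T)@d; n=(P[:,:2]-T)@nn; z=P[:,2]
    br=(h[:,0]<25)&(h[:,1]>50)&(h[:,2]<160)&(np.hypot(*(P[:,:2]-seat).T)<.065)&(t>.085)
    print(c,'rim top z',np.percentile(z[br&(z>.1)],[90,98]).round(4))
    m=br&(abs(z-.134)<.004)&(abs(np.hypot(*(P[:,:2]-seat).T)-.053)<.012); Q=P[m][:,:2]
    q=least_squares(lambda p:np.hypot(*(Q-p).T)-.0535,seat,loss='soft_l1',f_scale=.001).x; print(m.sum(),'bowl',q.round(4),'err',(q-seat).round(4))
    b=(t>.065)&(t<.19)&(abs(n)<.02)&(abs(z-(st['tool_pos'][2]-.046))<.005)&(h[:,1]<60)&(h[:,2]>110)
    if b.any():print('blade',b.sum(),np.percentile(n[b],[3,97]).round(4),np.median(z[b]))
a=load('escene')['image'][190:390,180:446]; b=load('eside')['image'][160:360,270:536]
cv2.imwrite('pics/tray2.png',np.hstack([cv2.resize(i,(400,300),interpolation=cv2.INTER_CUBIC) for i in(a,b)]))
E
```

```text
[0.55777136 0.00514886 0.12409048] [ 7.18129509e-01  6.95909459e-01 -1.41299428e-04 -1.10963141e-04] [ 0.12369682  0.40318926 -3.24164095]
scene rim top z [0.1327 0.1356]
231 bowl [ 0.5509 -0.1299] err [0.     0.0004]
blade 165 [-0.0157  0.0075] 0.0771621226182484
side rim top z [0.1342 0.1353]
139 bowl [ 0.5537 -0.1273] err [-0.0003  0.0027]
blade 135 [-0.0048  0.0103] 0.07785846025586884
```

View pics/tray2.png

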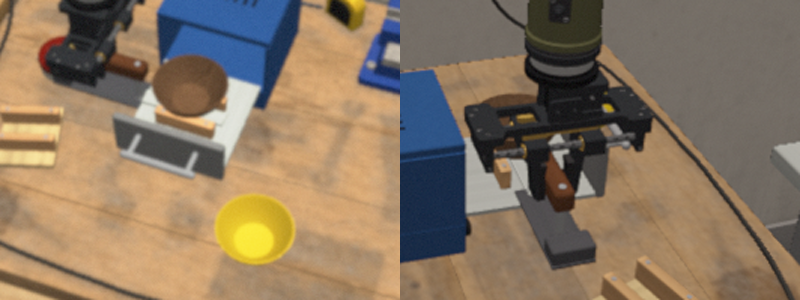

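Bowl sits on the tray rails, centred to about 1–2 mm (crop (190,88)), with the blade 10 mm below its foot. I withdraw the lifter.

Request:
drive_tool:
  targets:
    - {"tx": 0.01, "ty": 0.3, "tz": 0, "wx": 0, "wy": 0, "wz": 0, "claw": -1}
    - {"tx": 0.02, "ty": 0.6, "tz": 0, "wx": 0, "wy": 0, "wz": 0, "claw": -1}
    - {"tx": 0.02, "ty": 0.7, "tz": 0, "wx": 0, "wy": 0, "wz": 0, "claw": -1}
    - {"tx": 0.02, "ty": 0.7, "tz": 0, "wx": 0, "wy": 0, "wz": 0, "claw": -1}
    - {"tx": 0.02, "ty": 0.7, "tz": 0, "wx": 0, "wy": 0, "wz": 0, "claw": -1}
    - {"tx": 0.02, "ty": 0.7, "tz": 0, "wx": 0, "wy": 0, "wz": 0, "claw": -1}
    - {"tx": 0.02, "ty": 0.6, "tz": 0, "wx": 0, "wy": 0, "wz": 0, "claw": -1}
    - {"tx": 0.01, "ty": 0.37, "tz": 0, "wx": 0, "wy": 0, "wz": 0, "claw": -1}

```text
clock: 19.35
tool_pos: [0.5618, 0.1484, 0.1244]
eef_rot: [0.717, 0.697, 0.001, -0.001]
contact_force: [0.6, 0.7, -2.5]
opening: 0.265
finger_force: 57.9
```

Request:
drive_tool:
  targets:
    - {"tx": 0, "ty": 0, "tz": 0.3, "wx": 0, "wy": 0, "wz": 0, "claw": -1}
    - {"tx": 0, "ty": 0, "tz": 0.6, "wx": 0, "wy": 0, "wz": 0, "claw": -1}
    - {"tx": 0, "ty": 0, "tz": 0.8, "wx": 0, "wy": 0, "wz": 0, "claw": -1}
    - {"tx": 0, "ty": 0, "tz": 0.8, "wx": 0, "wy": 0, "wz": 0, "claw": -1}
    - {"tx": 0, "ty": 0, "tz": 0.8, "wx": 0, "wy": 0, "wz": 0, "claw": -1}
    - {"tx": 0, "ty": 0, "tz": 0.8, "wx": 0, "wy": 0, "wz": 0, "claw": -1}
    - {"tx": 0, "ty": 0, "tz": 0.5, "wx": 0, "wy": 0, "wz": 0, "claw": -1}
    - {"tx": 0, "ty": 0, "tz": 0.2, "wx": 0, "wy": 0, "wz": 0, "claw": -1}

```text
clock: 20.15
tool_pos: [0.5629, 0.1438, 0.2706]
eef_rot: [0.719, 0.695, 0.001, 0.001]
contact_force: [-0.3, 0.2, -3.2]
opening: 0.263
finger_force: 57.9
```

Request:
drive_tool:
  targets:
    - {"tx": -0.1, "ty": -0.4, "tz": 0, "wx": 0, "wy": 0, "wz": 0.04, "claw": -1}
    - {"tx": -0.16, "ty": -0.8, "tz": 0, "wx": 0, "wy": 0, "wz": 0.07, "claw": -1}
    - {"tx": -0.16, "ty": -0.8, "tz": 0, "wx": 0, "wy": 0, "wz": 0.07, "claw": -1}
    - {"tx": -0.16, "ty": -0.8, "tz": 0, "wx": 0, "wy": 0, "wz": 0.07, "claw": -1}
    - {"tx": -0.16, "ty": -0.8, "tz": 0, "wx": 0, "wy": 0, "wz": 0.07, "claw": -1}
    - {"tx": -0.16, "ty": -0.8, "tz": 0, "wx": 0, "wy": 0, "wz": 0.07, "claw": -1}
    - {"tx": -0.16, "ty": -0.8, "tz": 0, "wx": 0, "wy": 0, "wz": 0.07, "claw": -1}
    - {"tx": -0.16, "ty": -0.8, "tz": 0, "wx": 0, "wy": 0, "wz": 0.07, "claw": -1}

```text
clock: 20.95
tool_pos: [0.5244, -0.0367, 0.268]
eef_rot: [0.499, 0.866, -0.001, -0.0]
contact_force: [0.7, 0.9, -3.6]
opening: 0.266
finger_force: 57.9
```

Request:
drive_tool:
  targets:
    - {"tx": -0.16, "ty": -0.8, "tz": 0, "wx": 0, "wy": 0, "wz": 0.07, "claw": -1}
    - {"tx": -0.16, "ty": -0.8, "tz": 0, "wx": 0, "wy": 0, "wz": 0.07, "claw": -1}
    - {"tx": -0.16, "ty": -0.8, "tz": 0, "wx": 0, "wy": 0, "wz": 0.07, "claw": -1}
    - {"tx": -0.16, "ty": -0.8, "tz": 0, "wx": 0, "wy": 0, "wz": 0.07, "claw": -1}
    - {"tx": -0.16, "ty": -0.8, "tz": 0, "wx": 0, "wy": 0, "wz": 0.07, "claw": -1}
    - {"tx": -0.16, "ty": -0.8, "tz": 0, "wx": 0, "wy": 0, "wz": 0.07, "claw": -1}
    - {"tx": -0.16, "ty": -0.8, "tz": 0, "wx": 0, "wy": 0, "wz": 0.07, "claw": -1}
    - {"tx": -0.16, "ty": -0.8, "tz": 0, "wx": 0, "wy": 0, "wz": 0.07, "claw": -1}

```text
clock: 21.75
tool_pos: [0.4857, -0.2285, 0.268]
eef_rot: [0.228, 0.974, -0.0, -0.001]
contact_force: [0.1, 0.2, -3.5]
opening: 0.266
finger_force: 57.9
```

Request:
drive_tool:
  targets:
    - {"tx": -0.16, "ty": -0.8, "tz": 0, "wx": 0, "wy": 0, "wz": 0.07, "claw": -1}
    - {"tx": -0.16, "ty": -0.8, "tz": 0, "wx": 0, "wy": 0, "wz": 0.07, "claw": -1}
    - {"tx": -0.16, "ty": -0.8, "tz": 0, "wx": 0, "wy": 0, "wz": 0.07, "claw": -1}
    - {"tx": -0.16, "ty": -0.8, "tz": 0, "wx": 0, "wy": 0, "wz": 0.07, "claw": -1}
    - {"tx": -0.16, "ty": -0.8, "tz": 0, "wx": 0, "wy": 0, "wz": 0.07, "claw": -1}
    - {"tx": -0.1, "ty": -0.6, "tz": 0, "wx": 0, "wy": 0, "wz": 0.027, "claw": -1}
    - {"tx": 0, "ty": -0.2, "tz": 0, "wx": 0, "wy": 0, "wz": 0, "claw": -1}
    - {"tx": 0, "ty": 0, "tz": 0, "wx": 0, "wy": 0, "wz": 0, "claw": -1}

```text
clock: 22.55
tool_pos: [0.4591, -0.3716, 0.2678]
eef_rot: [0.035, 0.999, 0.0, -0.001]
contact_force: [-0.9, 0.6, -3.0]
opening: 0.265
finger_force: 57.9
```

Request:
drive_tool:
  targets:
    - {"tx": -0.1, "ty": -0.4, "tz": -0.4, "wx": 0, "wy": 0, "wz": 0, "claw": -1}
    - {"tx": -0.1, "ty": -0.35, "tz": -0.8, "wx": 0, "wy": 0, "wz": 0, "claw": -1}
    - {"tx": 0, "ty": 0, "tz": -1, "wx": 0, "wy": 0, "wz": 0, "claw": -1}
    - {"tx": 0, "ty": 0, "tz": -1, "wx": 0, "wy": 0, "wz": 0, "claw": -1}
    - {"tx": 0, "ty": 0, "tz": -1, "wx": 0, "wy": 0, "wz": 0, "claw": -1}
    - {"tx": 0, "ty": 0, "tz": -1, "wx": 0, "wy": 0, "wz": 0, "claw": -1}
    - {"tx": 0, "ty": 0, "tz": -0.8, "wx": 0, "wy": 0, "wz": 0, "claw": -1}
    - {"tx": 0, "ty": 0, "tz": -0.5, "wx": 0, "wy": 0, "wz": 0, "claw": -1}

```text
clock: 23.35
tool_pos: [0.4532, -0.3919, 0.0708]
eef_rot: [0.032, 0.999, 0.001, -0.001]
contact_force: [0.6, -0.5, -3.6]
opening: 0.261
finger_force: 57.9
```

Request:
drive_tool:
  targets:
    - {"tx": 0, "ty": 0, "tz": -0.2, "wx": 0, "wy": 0, "wz": 0, "claw": -1}
    - {"tx": 0, "ty": 0, "tz": -0.15, "wx": 0, "wy": 0, "wz": 0, "claw": -1}
    - {"tx": 0, "ty": 0, "tz": -0.1, "wx": 0, "wy": 0, "wz": 0, "claw": -1}
    - {"tx": 0, "ty": 0, "tz": -0.1, "wx": 0, "wy": 0, "wz": 0, "claw": -1}
    - {"tx": 0, "ty": 0, "tz": -0.05, "wx": 0, "wy": 0, "wz": 0, "claw": -1}
    - {"tx": 0, "ty": 0, "tz": 0, "wx": 0, "wy": 0, "wz": 0, "claw": -1}
    - {"tx": 0, "ty": 0, "tz": 0, "wx": 0, "wy": 0, "wz": 0, "claw": -1}
    - {"tx": 0, "ty": 0, "tz": 0, "wx": 0, "wy": 0, "wz": 0, "claw": -1}

```text
clock: 24.15
tool_pos: [0.4542, -0.3934, 0.0556]
eef_rot: [0.033, 0.999, -0.0, 0.0]
contact_force: [0.4, -0.8, -3.5]
opening: 0.266
finger_force: 57.9
```

Another 5 mm down, then release and retreat.

Request:
drive_tool:
  targets:
    - {"tx": 0, "ty": 0, "tz": -0.1, "wx": 0, "wy": 0, "wz": 0, "claw": -1}
    - {"tx": 0, "ty": 0, "tz": -0.06, "wx": 0, "wy": 0, "wz": 0, "claw": -1}
    - {"tx": 0, "ty": 0, "tz": -0.02, "wx": 0, "wy": 0, "wz": 0, "claw": -1}
    - {"tx": 0, "ty": 0, "tz": 0, "wx": 0, "wy": 0, "wz": 0, "claw": -1}
    - {"tx": 0, "ty": 0, "tz": 0, "wx": 0, "wy": 0, "wz": 0, "claw": -1}
    - {"tx": 0, "ty": 0, "tz": 0, "wx": 0, "wy": 0, "wz": 0, "claw": -1}
    - {"tx": 0, "ty": 0, "tz": 0, "wx": 0, "wy": 0, "wz": 0, "claw": -1}
    - {"tx": 0, "ty": 0, "tz": 0, "wx": 0, "wy": 0, "wz": 0, "claw": -1}

```text
clock: 24.95
tool_pos: [0.4541, -0.3932, 0.05]
eef_rot: [0.033, 0.999, 0.0, -0.0]
contact_force: [-0.3, 0.2, -0.7]
opening: 0.271
finger_force: 57.8
```

Request:
drive_tool:
  targets:
    - {"tx": 0, "ty": 0, "tz": 0, "wx": 0, "wy": 0, "wz": 0, "claw": -0.3}
    - {"tx": 0, "ty": 0, "tz": 0, "wx": 0, "wy": 0, "wz": 0, "claw": 0.1}
    - {"tx": 0, "ty": 0, "tz": 0, "wx": 0, "wy": 0, "wz": 0, "claw": 0.3}
    - {"tx": 0, "ty": 0, "tz": 0, "wx": 0, "wy": 0, "wz": 0, "claw": 0.3}
    - {"tx": 0, "ty": 0, "tz": 0, "wx": 0, "wy": 0, "wz": 0, "claw": 0.3}
    - {"tx": 0, "ty": 0, "tz": 0, "wx": 0, "wy": 0, "wz": 0, "claw": 0.3}
    - {"tx": 0, "ty": 0, "tz": 0, "wx": 0, "wy": 0, "wz": 0, "claw": 0.3}
    - {"tx": 0, "ty": 0, "tz": 0, "wx": 0, "wy": 0, "wz": 0, "claw": 0.3}

```text
clock: 25.75
tool_pos: [0.4541, -0.3932, 0.0499]
eef_rot: [0.033, 0.999, 0.0, 0.0]
contact_force: [0.4, -0.9, 0.1]
opening: 0.65
finger_force: 0.0
```

Request:
drive_tool:
  targets:
    - {"tx": 0, "ty": 0, "tz": 0.3, "wx": 0, "wy": 0, "wz": 0, "claw": 0.3}
    - {"tx": 0, "ty": 0, "tz": 0.8, "wx": 0, "wy": 0, "wz": 0, "claw": 0.3}
    - {"tx": 0, "ty": 0, "tz": 1, "wx": 0, "wy": 0, "wz": 0, "claw": 0.3}
    - {"tx": 0, "ty": 0, "tz": 1, "wx": 0, "wy": 0, "wz": 0, "claw": 0.3}
    - {"tx": 0, "ty": 0, "tz": 1, "wx": 0, "wy": 0, "wz": 0, "claw": 0.3}
    - {"tx": 0, "ty": 0, "tz": 1, "wx": 0, "wy": 0, "wz": 0, "claw": -1}
    - {"tx": 0, "ty": 0.3, "tz": 0.8, "wx": 0, "wy": 0, "wz": 0, "claw": -1}
    - {"tx": 0, "ty": 0.6, "tz": 0.5, "wx": 0, "wy": 0, "wz": 0, "claw": -1}
  force: 10

```text
clock: 26.55
tool_pos: [0.4543, -0.3678, 0.2446]
eef_rot: [0.034, 0.999, -0.001, 0.001]
contact_force: [0.2, 0.2, -0.8]
opening: 0.399
finger_force: 0.0
```

Request:
drive_tool:
  targets:
    - {"tx": -0.2, "ty": 1, "tz": 0, "wx": 0, "wy": 0, "wz": 0.01, "claw": -1}
    - {"tx": -0.25, "ty": 1, "tz": 0, "wx": 0, "wy": 0, "wz": 0.01, "claw": -1}
    - {"tx": -0.25, "ty": 1, "tz": 0, "wx": 0, "wy": 0, "wz": 0.01, "claw": -1}
    - {"tx": -0.25, "ty": 1, "tz": 0, "wx": 0, "wy": 0, "wz": 0, "claw": -1}
    - {"tx": -0.25, "ty": 1, "tz": 0, "wx": 0, "wy": 0, "wz": 0, "claw": -1}
    - {"tx": -0.25, "ty": 1, "tz": 0, "wx": 0, "wy": 0, "wz": 0, "claw": -1}
    - {"tx": -0.25, "ty": 1, "tz": 0, "wx": 0, "wy": 0, "wz": 0, "claw": -1}
    - {"tx": -0.25, "ty": 0.95, "tz": 0, "wx": 0, "wy": 0, "wz": 0, "claw": -1}

```text
clock: 27.35
tool_pos: [0.3952, -0.1265, 0.2426]
eef_rot: [0.017, 1.0, -0.0, 0.0]
contact_force: [-0.2, 0.1, 0.1]
opening: 0.002
finger_force: 0.0
```

```bash
python3 - <<'E'
from h import *
st=r.get_state();print(st['tool_pos'],st['eef_rot'],st['q'].round(2))
for c in('scene','side'):
    s=snap(c,'f'+c); P,uv=cloud(s,np.ones((480,640),bool)); x,y,z=P.T
    m=(x>.405)&(x<.46)&(y>-.16)&(y<-.09)&(z>.095)&(z<.114)
    print(c,m.sum(),np.percentile(x[m],[1,10,50,90,99]).round(4) if m.any() else '', np.percentile(z[m],[5,50,99]).round(4) if m.any() else '')
    h=cv2.cvtColor(s['image'],cv2.COLOR_BGR2HSV)[uv[:,1],uv[:,0]].astype(int)
    b=(y<-.35)&(y>-.46)&(x>.35)&(x<.68)&(z>.015)&(z<.1); print('lifter z',np.percentile(z[b],[50,98]).round(4))
cv2.imwrite('pics/f.png',load('fscene')['image'])
E
```

```text
[ 0.39523081 -0.12648895  0.24263269] [ 1.71456203e-02  9.99852870e-01 -1.33771627e-04  4.98998047e-04] [ 0.5   0.46 -0.43  2.16  0.34  0.59  1.35]
scene 186 [0.42   0.4219 0.4253 0.4311 0.4596] [0.1006 0.1065 0.1131]
lifter z [0.0651 0.0724]
side 135 [0.4242 0.4265 0.4311 0.4337 0.4354] [0.1026 0.1074 0.1112]
lifter z [0.0577 0.0716]
```

View pics/f.png

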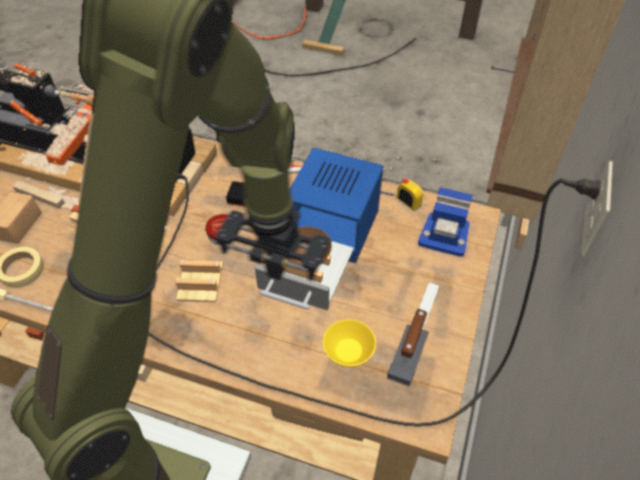

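Lifter lies flat on the bench at (418,335). The bowl is on the tray and the gripper is above the front of the tray handle. I lower it in front of the bar.

Request:
drive_tool:
  targets:
    - {"tx": 0, "ty": 0, "tz": -0.4, "wx": 0, "wy": 0, "wz": 0, "claw": -1}
    - {"tx": 0, "ty": 0, "tz": -0.8, "wx": 0, "wy": 0, "wz": 0, "claw": -1}
    - {"tx": 0, "ty": 0, "tz": -1, "wx": 0, "wy": 0, "wz": 0, "claw": -1}
    - {"tx": 0, "ty": 0, "tz": -1, "wx": 0, "wy": 0, "wz": 0, "claw": -1}
    - {"tx": 0, "ty": 0, "tz": -1, "wx": 0, "wy": 0, "wz": 0, "claw": -1}
    - {"tx": 0, "ty": 0, "tz": -0.5, "wx": 0, "wy": 0, "wz": 0, "claw": -1}
    - {"tx": 0, "ty": 0, "tz": 0, "wx": 0, "wy": 0, "wz": 0, "claw": -1}
    - {"tx": 0, "ty": 0, "tz": 0, "wx": 0, "wy": 0, "wz": 0, "claw": -1}

```text
clock: 28.25
tool_pos: [0.396, -0.1283, 0.1012]
eef_rot: [0.017, 1.0, -0.0, 0.0]
contact_force: [-0.8, -0.1, 0.2]
opening: 0.004
finger_force: 0.0
```

Request:
drive_tool:
  targets:
    - {"tx": 0.1, "ty": 0, "tz": 0, "wx": 0, "wy": 0, "wz": 0, "claw": -1}
    - {"tx": 0.1, "ty": 0, "tz": 0, "wx": 0, "wy": 0, "wz": 0, "claw": -1}
    - {"tx": 0.1, "ty": 0, "tz": 0, "wx": 0, "wy": 0, "wz": 0, "claw": -1}
    - {"tx": 0.1, "ty": 0, "tz": 0, "wx": 0, "wy": 0, "wz": 0, "claw": -1}
    - {"tx": 0.1, "ty": 0, "tz": 0, "wx": 0, "wy": 0, "wz": 0, "claw": -1}
    - {"tx": 0.1, "ty": 0, "tz": 0, "wx": 0, "wy": 0, "wz": 0, "claw": -1}
    - {"tx": 0.1, "ty": 0, "tz": 0, "wx": 0, "wy": 0, "wz": 0, "claw": -1}
    - {"tx": 0.1, "ty": 0, "tz": 0, "wx": 0, "wy": 0, "wz": 0, "claw": -1}

```text
clock: 29.05
tool_pos: [0.4187, -0.1279, 0.1009]
eef_rot: [0.017, 1.0, -0.0, -0.001]
contact_force: [-2.3, -0.4, 2.0]
opening: 0.009
finger_force: 1.1
```

Request:
drive_tool:
  targets:
    - {"tx": 0.15, "ty": -0.005, "tz": 0, "wx": 0, "wy": 0, "wz": 0, "claw": -1}
    - {"tx": 0.2, "ty": -0.006, "tz": 0, "wx": 0, "wy": 0, "wz": 0, "claw": -1}
    - {"tx": 0.2, "ty": -0.006, "tz": 0, "wx": 0, "wy": 0, "wz": 0, "claw": -1}
    - {"tx": 0.2, "ty": -0.006, "tz": 0, "wx": 0, "wy": 0, "wz": 0, "claw": -1}
    - {"tx": 0.2, "ty": -0.006, "tz": 0, "wx": 0, "wy": 0, "wz": 0, "claw": -1}
    - {"tx": 0.2, "ty": -0.006, "tz": 0, "wx": 0, "wy": 0, "wz": 0, "claw": -1}
    - {"tx": 0.2, "ty": -0.006, "tz": 0, "wx": 0, "wy": 0, "wz": 0, "claw": -1}
    - {"tx": 0.2, "ty": -0.006, "tz": 0, "wx": 0, "wy": 0, "wz": 0, "claw": -1}

```text
clock: 29.85
tool_pos: [0.4665, -0.1294, 0.1009]
eef_rot: [0.017, 1.0, -0.0, -0.0]
contact_force: [-2.4, -1.6, 0.4]
opening: 0.005
finger_force: 1.2
```

Request:
drive_tool:
  targets:
    - {"tx": 0.2, "ty": -0.006, "tz": 0, "wx": 0, "wy": 0, "wz": 0, "claw": -1}
    - {"tx": 0.2, "ty": -0.006, "tz": 0, "wx": 0, "wy": 0, "wz": 0, "claw": -1}
    - {"tx": 0.2, "ty": -0.006, "tz": 0, "wx": 0, "wy": 0, "wz": 0, "claw": -1}
    - {"tx": 0.2, "ty": -0.006, "tz": 0, "wx": 0, "wy": 0, "wz": 0, "claw": -1}
    - {"tx": 0.2, "ty": -0.006, "tz": 0, "wx": 0, "wy": 0, "wz": 0, "claw": -1}
    - {"tx": 0.2, "ty": -0.006, "tz": 0, "wx": 0, "wy": 0, "wz": 0, "claw": -1}
    - {"tx": 0.2, "ty": -0.006, "tz": 0, "wx": 0, "wy": 0, "wz": 0, "claw": -1}
    - {"tx": 0.2, "ty": -0.006, "tz": 0, "wx": 0, "wy": 0, "wz": 0, "claw": -1}

```text
clock: 30.65
tool_pos: [0.5146, -0.1307, 0.1009]
eef_rot: [0.017, 1.0, 0.0, -0.0]
contact_force: [-3.4, -2.5, 0.4]
opening: 0.007
finger_force: 1.2
```

Request:
drive_tool:
  targets:
    - {"tx": 0.2, "ty": -0.006, "tz": 0, "wx": 0, "wy": 0, "wz": 0, "claw": -1}
    - {"tx": 0.2, "ty": -0.006, "tz": 0, "wx": 0, "wy": 0, "wz": 0, "claw": -1}
    - {"tx": 0.2, "ty": -0.006, "tz": 0, "wx": 0, "wy": 0, "wz": 0, "claw": -1}
    - {"tx": 0.2, "ty": -0.006, "tz": 0, "wx": 0, "wy": 0, "wz": 0, "claw": -1}
    - {"tx": 0.2, "ty": -0.006, "tz": 0, "wx": 0, "wy": 0, "wz": 0, "claw": -1}
    - {"tx": 0.15, "ty": -0.006, "tz": 0, "wx": 0, "wy": 0, "wz": 0, "claw": -1}
    - {"tx": 0.1, "ty": -0.003, "tz": 0, "wx": 0, "wy": 0, "wz": 0, "claw": -1}
    - {"tx": 0.05, "ty": 0, "tz": 0, "wx": 0, "wy": 0, "wz": 0, "claw": -1}

```text
clock: 31.45
tool_pos: [0.5536, -0.1316, 0.1009]
eef_rot: [0.017, 1.0, 0.0, 0.0]
contact_force: [-2.5, -2.0, 0.3]
opening: 0.004
finger_force: 1.0
```

Request:
drive_tool:
  targets:
    - {"tx": 0.08, "ty": -0.003, "tz": 0, "wx": 0, "wy": 0, "wz": 0, "claw": -1}
    - {"tx": 0.08, "ty": -0.003, "tz": 0, "wx": 0, "wy": 0, "wz": 0, "claw": -1}
    - {"tx": 0.08, "ty": -0.003, "tz": 0, "wx": 0, "wy": 0, "wz": 0, "claw": -1}
    - {"tx": 0.08, "ty": -0.003, "tz": 0, "wx": 0, "wy": 0, "wz": 0, "claw": -1}
    - {"tx": 0.06, "ty": -0.003, "tz": 0, "wx": 0, "wy": 0, "wz": 0, "claw": -1}
    - {"tx": 0.04, "ty": 0, "tz": 0, "wx": 0, "wy": 0, "wz": 0, "claw": -1}
    - {"tx": 0.04, "ty": 0, "tz": 0, "wx": 0, "wy": 0, "wz": 0, "claw": -1}
    - {"tx": 0.04, "ty": 0, "tz": 0, "wx": 0, "wy": 0, "wz": 0, "claw": -1}

```text
clock: 32.25
tool_pos: [0.5682, -0.1321, 0.1009]
eef_rot: [0.017, 1.0, 0.0, -0.0]
contact_force: [-2.1, -0.9, 0.4]
opening: 0.005
finger_force: 1.0
```

```bash
python3 - <<'E'
from h import *
s=snap('side','g'); P,uv=cloud(s,np.ones((480,640),bool)); x,y,z=P.T; print(r.get_state()['tool_pos'],r.get_state()['contact_force'])
m=(abs(y+.13)<.08)&(z>.09)&(z<.128)&(x>.5)&(x<.64); print(m.sum(),np.percentile(x[m],[5,50,95]))
E
```

```text
[ 0.56845083 -0.13210582  0.10094638] [-2.8254635   0.35391329 -0.20656411]
589 [0.56774518 0.59130378 0.63169438]
```

Request:
drive_tool:
  targets:
    - {"tx": 0.04, "ty": 0, "tz": 0, "wx": 0, "wy": 0, "wz": 0, "claw": -1}
    - {"tx": 0.04, "ty": 0, "tz": 0, "wx": 0, "wy": 0, "wz": 0, "claw": -1}
    - {"tx": 0.04, "ty": 0, "tz": 0, "wx": 0, "wy": 0, "wz": 0, "claw": -1}
    - {"tx": 0.04, "ty": 0, "tz": 0, "wx": 0, "wy": 0, "wz": 0, "claw": -1}
    - {"tx": 0.03, "ty": 0, "tz": 0, "wx": 0, "wy": 0, "wz": 0, "claw": -1}
    - {"tx": 0.03, "ty": 0, "tz": 0, "wx": 0, "wy": 0, "wz": 0, "claw": -1}
    - {"tx": 0.03, "ty": 0, "tz": 0, "wx": 0, "wy": 0, "wz": 0, "claw": -1}
    - {"tx": 0.03, "ty": 0, "tz": 0, "wx": 0, "wy": 0, "wz": 0, "claw": -1}

```text
clock: 33.1
tool_pos: [0.5766, -0.1323, 0.101]
eef_rot: [0.017, 1.0, -0.0, -0.0]
contact_force: [-3.2, -0.1, -0.8]
opening: 0.008
finger_force: 1.1
```

Request:
drive_tool:
  targets:
    - {"tx": 0.03, "ty": 0, "tz": 0, "wx": 0, "wy": 0, "wz": 0, "claw": -1}
    - {"tx": 0.03, "ty": 0, "tz": 0, "wx": 0, "wy": 0, "wz": 0, "claw": -1}
    - {"tx": 0.03, "ty": 0, "tz": 0, "wx": 0, "wy": 0, "wz": 0, "claw": -1}
    - {"tx": 0.03, "ty": 0, "tz": 0, "wx": 0, "wy": 0, "wz": 0, "claw": -1}
    - {"tx": 0.03, "ty": 0, "tz": 0, "wx": 0, "wy": 0, "wz": 0, "claw": -1}
    - {"tx": 0.03, "ty": 0, "tz": 0, "wx": 0, "wy": 0, "wz": 0, "claw": -1}
    - {"tx": 0, "ty": 0, "tz": 0, "wx": 0, "wy": 0, "wz": 0, "claw": -1}
    - {"tx": 0, "ty": 0, "tz": 0, "wx": 0, "wy": 0, "wz": 0, "claw": -1}

```text
clock: 33.9
tool_pos: [0.5768, -0.1324, 0.1008]
eef_rot: [0.017, 1.0, -0.001, -0.005]
contact_force: [-13.4, -0.2, 10.0]
opening: 0.009
finger_force: 6.5
```

Hard stop reached: the tray is home at 13 N. I back off and check.

Request:
drive_tool:
  targets:
    - {"tx": -0.2, "ty": 0, "tz": 0, "wx": 0, "wy": 0, "wz": 0, "claw": -1}
    - {"tx": -0.5, "ty": 0, "tz": 0, "wx": 0, "wy": 0, "wz": 0, "claw": -1}
    - {"tx": -0.8, "ty": 0, "tz": 0, "wx": 0, "wy": 0, "wz": 0, "claw": -1}
    - {"tx": -1, "ty": 0, "tz": 0, "wx": 0, "wy": 0, "wz": 0, "claw": -1}
    - {"tx": -1, "ty": 0, "tz": 0.5, "wx": 0, "wy": 0, "wz": 0, "claw": -1}
    - {"tx": 0, "ty": 0, "tz": 1, "wx": 0, "wy": 0, "wz": 0, "claw": -1}
    - {"tx": 0, "ty": 0, "tz": 1, "wx": 0, "wy": 0, "wz": 0, "claw": -1}
    - {"tx": 0, "ty": 0, "tz": 1, "wx": 0, "wy": 0, "wz": 0, "claw": -1}

```text
clock: 34.7
tool_pos: [0.4784, -0.1316, 0.2075]
eef_rot: [0.017, 1.0, 0.0, 0.002]
contact_force: [0.1, -0.6, 0.6]
opening: 0.003
finger_force: 0.0
```

Request:
drive_tool:
  targets:
    - {"tx": 0, "ty": 0.5, "tz": 1, "wx": 0, "wy": 0, "wz": 0, "claw": -1}
    - {"tx": 0, "ty": 1, "tz": 1, "wx": 0, "wy": 0, "wz": 0, "claw": -1}
    - {"tx": 0, "ty": 1, "tz": 0, "wx": 0, "wy": 0, "wz": 0, "claw": -1}
    - {"tx": 0, "ty": 1, "tz": 0, "wx": 0, "wy": 0, "wz": 0, "claw": -1}
    - {"tx": 0, "ty": 1, "tz": 0, "wx": 0, "wy": 0, "wz": 0, "claw": -1}
    - {"tx": 0, "ty": 0.5, "tz": 0, "wx": 0, "wy": 0, "wz": 0, "claw": -1}
    - {"tx": 0, "ty": 0, "tz": 0, "wx": 0, "wy": 0, "wz": 0, "claw": -1}
    - {"tx": 0, "ty": 0, "tz": 0, "wx": 0, "wy": 0, "wz": 0, "claw": -1}

```text
clock: 35.5
tool_pos: [0.4776, 0.0177, 0.2662]
eef_rot: [0.017, 1.0, 0.0, 0.001]
contact_force: [-0.0, -0.5, 0.8]
opening: 0.005
finger_force: 0.0
```

```bash
python3 - <<'E'
from h import *
print(r.get_state()['clock'])
a=snap('scene','z1')['image'][130:400,170:530]; s=snap('side','z2'); b=s['image'][170:440,140:500]
P,uv=cloud(s,np.ones((480,640),bool)); x,y,z=P.T
m=(abs(y+.13)<.08)&(z>.09)&(z<.128)&(x>.5)&(x<.66); print(np.percentile(x[m],[2,10,50,90,98]).round(3))
cv2.imwrite('pics/z.png',np.hstack([cv2.resize(i,(400,300)) for i in(a,b)]))
E
```

```text
35.5
[0.587 0.589 0.597 0.635 0.639]
```

View pics/z.png

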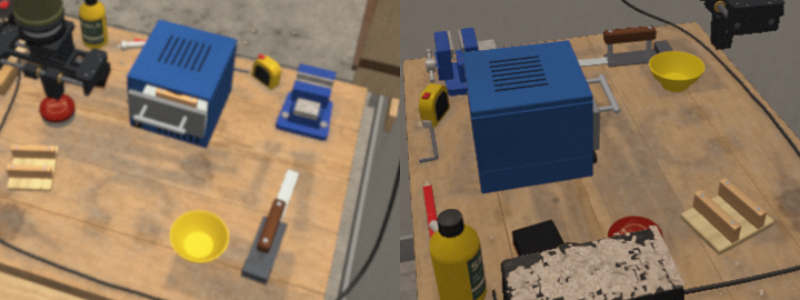

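The overview shows the tray home, the stand empty and the lifter flat. One light strip shows in the gap above the panel at full-frame (330,218), so I check it by depth.

```bash
python3 - <<'E'
from h import *
s=load('z1'); P,uv=cloud(s,np.ones((480,640),bool)); h=cv2.cvtColor(s['image'],cv2.COLOR_BGR2HSV)
for v in range(206,228,2):
    for u in (310,330,346):
        k=(uv[:,0]==u)&(uv[:,1]==v); print((u,v),P[k].round(3).tolist(),h[v,u].tolist(),end=' | ')
    print()
s0=load('fscene')
E
```

```text
(310, 206) [[0.64, -0.108, 0.159]] [109, 151, 108] | (330, 206) [[0.649, -0.151, 0.165]] [108, 173, 165] | (346, 206) [[0.661, -0.184, 0.164]] [108, 175, 165] | 
(310, 208) [[0.638, -0.109, 0.155]] [45, 4, 140] | (330, 208) [[0.644, -0.153, 0.165]] [108, 174, 163] | (346, 208) [[0.656, -0.185, 0.163]] [108, 169, 167] | 
(310, 210) [[0.714, -0.08, 0.06]] [18, 44, 219] | (330, 210) [[0.642, -0.153, 0.16]] [108, 171, 151] | (346, 210) [[0.649, -0.187, 0.165]] [108, 170, 168] | 
(310, 212) [[0.686, -0.091, 0.086]] [15, 78, 215] | (330, 212) [[0.635, -0.156, 0.162]] [109, 159, 98] | (346, 212) [[0.646, -0.188, 0.162]] [108, 172, 165] | 
(310, 214) [[0.684, -0.091, 0.081]] [17, 55, 159] | (330, 214) [[0.635, -0.156, 0.156]] [7, 53, 82] | (346, 214) [[0.64, -0.19, 0.163]] [108, 171, 160] | 
(310, 216) [[0.686, -0.091, 0.072]] [16, 49, 155] | (330, 216) [[0.689, -0.139, 0.085]] [15, 129, 221] | (346, 216) [[0.634, -0.192, 0.163]] [109, 148, 110] | 
(310, 218) [[0.635, -0.109, 0.125]] [17, 11, 156] | (330, 218) [[0.686, -0.14, 0.082]] [15, 129, 201] | (346, 218) [[0.635, -0.192, 0.156]] [13, 93, 162] | 
(310, 220) [[0.629, -0.111, 0.127]] [24, 10, 134] | (330, 220) [[0.68, -0.142, 0.083]] [15, 124, 132] | (346, 220) [[0.69, -0.177, 0.085]] [16, 111, 235] | 
(310, 222) [[0.626, -0.112, 0.123]] [15, 13, 80] | (330, 222) [[0.684, -0.14, 0.071]] [15, 60, 135] | (346, 222) [[0.686, -0.178, 0.082]] [15, 108, 194] | 
(310, 224) [[0.626, -0.112, 0.116]] [15, 7, 76] | (330, 224) [[0.629, -0.158, 0.13]] [19, 13, 157] | (346, 224) [[0.683, -0.18, 0.079]] [16, 84, 151] | 
(310, 226) [[0.624, -0.113, 0.112]] [30, 3, 73] | (330, 226) [[0.623, -0.16, 0.13]] [23, 8, 126] | (346, 226) [[0.688, -0.178, 0.067]] [16, 52, 153] |
```

```bash
python3 - <<'E'
from h import *
s=load('w20'); T=np.array([.4396,-.374,.246])
print((s['cam_to_world'][:3,3]-T).round(3), -s['cam_to_world'][:3,2].round(3), s['K'][0,0])
E
```

```text
[-0.081  0.004  0.138] [ 0.308 -0.03  -0.951] 370.88904447096036
```

Request:
drive_tool:
  targets:
    - {"tx": 0.04, "ty": -0.24, "tz": -0.3, "wx": 0, "wy": -0.094, "wz": 0, "claw": -1}
    - {"tx": 0.04, "ty": -0.24, "tz": -0.3, "wx": 0, "wy": -0.094, "wz": 0, "claw": -1}
    - {"tx": 0.04, "ty": -0.24, "tz": -0.3, "wx": 0, "wy": -0.094, "wz": 0, "claw": -1}
    - {"tx": 0.04, "ty": -0.24, "tz": -0.3, "wx": 0, "wy": -0.094, "wz": 0, "claw": -1}
    - {"tx": 0.04, "ty": -0.24, "tz": -0.3, "wx": 0, "wy": -0.094, "wz": 0, "claw": -1}
    - {"tx": 0.04, "ty": -0.24, "tz": -0.3, "wx": 0, "wy": -0.094, "wz": 0, "claw": -1}
    - {"tx": 0.04, "ty": -0.24, "tz": -0.3, "wx": 0, "wy": -0.094, "wz": 0, "claw": -1}
    - {"tx": 0.04, "ty": -0.24, "tz": -0.3, "wx": 0, "wy": -0.094, "wz": 0, "claw": -1}

```text
clock: 36.4
tool_pos: [0.4609, -0.0422, 0.2157]
eef_rot: [0.023, 0.984, -0.042, 0.174]
contact_force: [-0.1, 0.0, -1.0]
opening: 0.007
finger_force: 0.0
```

```bash
python3 - <<'E'
from h import *
s=snap('wrist','in'); print(r.get_state()['tool_pos'],s['cam_to_world'][:3,3])
P,uv=cloud(s,np.ones((480,640),bool)); h=cv2.cvtColor(s['image'],cv2.COLOR_BGR2HSV)[uv[:,1],uv[:,0]].astype(int)
x,y,z=P.T; m=(x>.645)&(x<.81)&(y>-.22)&(y<-.05)&(z>.07)&(z<.152)
print('inside',m.sum()); Q=P[m]; H=h[m]
for i in np.linspace(0,len(Q)-1,25).astype(int): print(Q[i].round(3),H[i],uv[m][i])
E
```

```text
[ 0.45945933 -0.0430878   0.2147571 ] [ 0.33759591 -0.02842011  0.31696513]
inside 75
[ 0.646 -0.217  0.123] [106  35 110] [154 366]
[ 0.652 -0.217  0.119] [102  25 101] [157 366]
[ 0.648 -0.217  0.123] [108  86  86] [155 367]
[ 0.648 -0.217  0.123] [108 162  74] [154 368]
[ 0.645 -0.217  0.127] [107 183  74] [152 369]
[ 0.651 -0.218  0.122] [108 166  63] [155 369]
[ 0.649 -0.217  0.125] [107 169  65] [154 370]
[ 0.648 -0.217  0.127] [107 177  69] [153 371]
[ 0.648 -0.217  0.128] [107 161  68] [152 372]
[ 0.646 -0.217  0.13 ] [108 113  63] [151 373]
[ 0.752 -0.05   0.107] [103  27  85] [331 412]
[ 0.761 -0.05   0.106] [105  12  83] [331 415]
[ 0.771 -0.051  0.105] [105   6  82] [331 419]
[ 0.778 -0.051  0.106] [90  3 81] [331 422]
[ 0.784 -0.051  0.106] [90  3 81] [331 425]
[ 0.791 -0.051  0.106] [90  3 78] [331 428]
[ 0.8   -0.052  0.106] [60  3 75] [331 431]
[ 0.748 -0.05   0.133] [109 125  61] [330 434]
[ 0.751 -0.05   0.133] [109 123  60] [330 436]
[ 0.758 -0.05   0.133] [109  38  74] [330 439]
[ 0.763 -0.05   0.134] [108  16  81] [330 442]
[ 0.772 -0.051  0.134] [110  20  77] [330 445]
[ 0.779 -0.051  0.134] [105  20  76] [330 448]
[ 0.785 -0.051  0.134] [102  17  75] [330 451]
[ 0.795 -0.052  0.134] [23 14 71] [330 455]
```

```bash
python3 - <<'E'
from h import *
for tag in('z1','now'):
    s=load(tag) if tag=='z1' else snap('scene','now')
    h=cv2.cvtColor(s['image'],cv2.COLOR_BGR2HSV)
    for u in range(300,360,4):
        c=h[204:228,u].astype(int); i=[j for j in range(24) if c[j,0]<90 and c[j,1]>25][:5]
        print(u,[(204+j,*c[j]) for j in i])
E
```

```text
300 []
304 []
308 []
312 [(209, np.int64(13), np.int64(86), np.int64(174)), (210, np.int64(15), np.int64(109), np.int64(225)), (211, np.int64(17), np.int64(116), np.int64(236)), (212, np.int64(15), np.int64(121), np.int64(228)), (213, np.int64(15), np.int64(122), np.int64(192))]
316 [(210, np.int64(12), np.int64(47), np.int64(153)), (211, np.int64(14), np.int64(69), np.int64(203)), (212, np.int64(15), np.int64(92), np.int64(227)), (213, np.int64(16), np.int64(113), np.int64(227)), (214, np.int64(15), np.int64(125), np.int64(200))]
320 [(211, np.int64(12), np.int64(92), np.int64(141)), (212, np.int64(15), np.int64(123), np.int64(206)), (213, np.int64(16), np.int64(121), np.int64(234)), (214, np.int64(17), np.int64(123), np.int64(235)), (215, np.int64(15), np.int64(129), np.int64(210))]
324 [(212, np.int64(7), np.int64(57), np.int64(94)), (213, np.int64(15), np.int64(118), np.int64(166)), (214, np.int64(16), np.int64(129), np.int64(222)), (215, np.int64(17), np.int64(123), np.int64(235)), (216, np.int64(15), np.int64(128), np.int64(216))]
328 [(214, np.int64(13), np.int64(110), np.int6
[... 2984 characters left out ...]
nt64(213)), (217, np.int64(17), np.int64(114), np.int64(242)), (218, np.int64(18), np.int64(114), np.int64(246)), (219, np.int64(16), np.int64(121), np.int64(234))]
340 [(216, np.int64(9), np.int64(63), np.int64(133)), (217, np.int64(14), np.int64(101), np.int64(199)), (218, np.int64(16), np.int64(104), np.int64(234)), (219, np.int64(17), np.int64(103), np.int64(241)), (220, np.int64(16), np.int64(113), np.int64(233))]
344 [(217, np.int64(5), np.int64(37), np.int64(116)), (218, np.int64(15), np.int64(99), np.int64(191)), (219, np.int64(17), np.int64(106), np.int64(239)), (220, np.int64(19), np.int64(105), np.int64(247)), (221, np.int64(17), np.int64(119), np.int64(239))]
348 []
352 []
356 []
```

In the gap, the front rail is darkened only around columns 324–332. That fits the bowl standing centred behind it, since the full-height sightline only grazes the bowl. The arm is clear of everything, so I hand in.

```bash
python3 -c "
from h import *
print(workorder.finish_job())"
```

```text
the job is handed in; nothing more can be done
None
```

Job handed in at about 36 s. The bowl was centred to about 1–3 mm on the tray rails, the lifter is flat on the bench and the tray is fully home. I could only partly confirm the bowl's position once the tray was shut.

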